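# Lay the second course of an absorber screen in broken bond

### The job

Lay the second course of the absorber screen, which stands between the horn antenna and the green circuit board, with the full-length and the half-length block from the sloping rack. Each must sit home on the tongue below, the joint between the two closed up and not above the joint in the bottom course, and the course ends flush with those below. The cast blocks chip easily, so set them down rather than drop them; leave the three-quarter block on the rack and do not knock the spanner about.

Things in the scene. Friction and masses are not known exactly. Their poses are not given: they have to be found in the camera images.
- screen: screen so far, fixed: aluminium foot rail 90 x 196 x 12 mm with the bottom course of grey tongue-and-groove blocks on it, 180 mm long, 46 wide, shoulders 56 mm and tongue tip 64 mm above the bench. Origin: bench level under its middle; y along the wall (robot's left at yaw 0), x across. Bottom course: a half block from y = +30 to +90 mm, a full one from -90 to +30, joint at +30
- course_top (a point): middle of the bottom course at the height of its flat shoulders, 56 mm above the screen's origin, axes as the screen's. A seated block has its underside at this height; the V tongue runs along y through this point, 8 mm high. A groove has about 1.4 mm of sideways play on it
- rack: fixed grey sheet-metal rack; slope 232 mm wide, 150 long, rising at 28 degrees away from the robot (along its x) from 26 to 96 mm above the bench, with a 13 mm lip at the toe. Origin: bench level, toe at x = -62 mm, y to the left. Three bays at y = -88, 0, +88 mm, each a 6 mm high aluminium ridge under the block's groove, no walls between; which block lies in which bay varies
- whole_block: full-length block: matt grey casting, 120 mm long, 46 wide, 44 high to its flat shoulders, about 420 g; V tongue on top (8 high, 16 wide), V groove below (10 deep, 20 wide), flat sides, ends alike. Starts in any one of the rack's bays, groove down, length up the slope. Origin: underside, mid-width, at the end by the rack's lip; x along the length, y across, z out of the top
- whole_mid (a point): middle of the full-length block's underside (60 mm along its x from the body origin); axes as the block's: x along the length, y across the width, z out of the top
- half_block: half-length block: matt grey casting, 60 mm long, 46 wide, 44 high to its flat shoulders, about 210 g; V tongue on top (8 high, 16 wide), V groove below (10 deep, 20 wide), flat sides, ends alike. Starts in any one of the rack's bays, groove down, length up the slope. Origin: underside, mid-width, at the end by the rack's lip; x along the length, y across, z out of the top
- half_mid (a point): middle of the half-length block's underside (30 mm along its x from the body origin); axes as the block's: x along the length, y across the width, z out of the top
- three_quarter_block: three-quarter block: matt grey casting, 90 mm long, 46 wide, 44 high to its flat shoulders, about 315 g; V tongue on top (8 high, 16 wide), V groove below (10 deep, 20 wide), flat sides, ends alike. Starts in any one of the rack's bays, groove down, length up the slope. Origin: underside, mid-width, at the end by the rack's lip; x along the length, y across, z out of the top
- torque_spanner: small spanner with an orange handle, 151 mm long, lying loose on the bench; bystander
- parts_cabinet: tall teal cabinet of small drawers, fixed, 0.25 m tall, 0.32 m along x and 0.2 m along y, left of the rack; origin at bench level in its middle; bystander, the arm must go over or round it from its start
- horn: brass horn antenna on a dark steel stand, fixed to the bench, about 110 mm tall; origin on the bench under the middle of its mouth, which faces the robot; the horn reaches 150 mm from there along +x
Mind the look-alikes: they are no part of the job. What is shaped like the half_block but red or yellow is not meant.

How it is judged:
At the end, for the whole second after the job is handed in: Both blocks at rest, tongue up on the course (height 3 mm, sideways 4 mm, 0.05 rad): the full one over the half below, end flush within 8 mm; the half one over the full below, end flush within 10 mm; gap between them under 5 mm. Three-quarter block within 20 mm of its start (x of whole_mid in the frame of course_top between -0.004 and 0.004 m and y of whole_mid in the frame of course_top between 0.022 and 0.038 m and z of whole_mid in the frame of course_top between -0.003 and 0.003 m and angle between each of whole_mid, half_mid's own z axis and vertical below 0.05 rad and angle between the x axis of each of whole_mid, half_mid and the y axis of course_top, either way round below 0.05 rad and linear speed of each of whole_block, half_block below 0.01 m/s and x of half_mid in the frame of course_top between -0.004 and 0.004 m and y of half_mid in the frame of course_top between -0.07 and -0.05 m and z of half_mid in the frame of course_top between -0.003 and 0.003 m and horizontal distance between whole_mid and half_mid below 0.095 m and distance of three_quarter_block from where it was at the start of the episode below 0.02 m); the robot touches nothing.
It fails at once if a block was dropped on the screen or driven hard into it (contact force over 110 N for the full block, 80 N for the half) (contact force between whole_block and screen above 110 N or contact force between half_block and screen above 80 N).
It fails at once if the three-quarter block was moved by more than 30 mm (distance of three_quarter_block from where it was at the start of the episode above 0.03 m).
It fails at once if the spanner was moved by more than 40 mm (distance of torque_spanner from where it was at the start of the episode above 0.04 m).
It also fails if it takes over 56 s, if anything falls off the work surface, if the arm or the gripper's body presses on something with over 40 N, if the wrist force passes 120 N, or if a joint passes its speed limit or range.

### The arm

A 7-joint arm with a two-finger parallel gripper is mounted at the origin on a cart in front of the work surface, level with it; the furniture and walls round the work are solid. World frame = base frame: x ahead of the robot, y to its left, z up, the work surface at z = 0. Lengths are in m, angles in rad, forces in N, time in s.
With the tool pointing down it reaches from about 0.4 to 0.85 m from the base axis. Payload 4.5 kg.
Tool frame: the origin (TCP) lies where the fingers leave the gripper's body, on its centre line; the fingertips stand 64 mm ahead of it and the grasp point (between the pads) lies 45 mm ahead of it (pinch_z is the distance from the TCP to the grasp point, in m); z points along the fingers, y is the line along which they close (so a half turn about z gives the same grasp; the last joint's range is limited). The gripper opens to 88 mm and grips with 3 to 60 N. Pads are 18 mm wide; open, the fingers measure 123 mm over their backs; the gripper's body (75 mm by 187 mm) begins 45 mm behind the grasp point.
Start: joints at [-1.079, 0.689, -0.195, 1.565, 0.157, 0.902, -0.215], TCP at [0.276, 0.561, 0.303] pointing down, gripper open.
Joint ranges: [-3.01, 3.01], [-0.46, 2.08], [-1.47, 1.51], [0.13, 2.56], [-1, 4.14], [0.04, 2.09], [-2.66, 2.66]. Speed limits (rad/s): [2.57, 2.57, 3.14, 3.14, 3.14, 3.14, 3.14].

### API

Orientations are given as a unit quaternion [w, x, y, z].
In Python, from bench import sense, read_camera, camera_model, job_done, pinch_z gives the robot as it stands.
- The arm moves only by the tool servo_tool, never from a script. Its argument "deltas" is a list of rows, each an object with "linear": the shift along the tool's x, y, z scaled (see below), a list of three; "turn": the turn about the tool's z scaled (see below). A call has 1 to 10 rows; each row shifts and turns the commanded pose from where the row before left it, along the tool's axes as they then stand; what a row does not reach is not made up. The controller multiplies each number of a shift by 0.4 m and each number of a turn by 5 degrees. A row lasts 1/12 s, in which the tool goes at most 41.7 mm and 7.16 degrees, less where a joint would pass 70% of its speed; a pose out of reach is approached as far as the arm can. A call with a number of a shift or a turn outside -1 to 1 is refused whole. A call with a gripper value outside its range is refused whole. "claw" is the closure, from -1 (fully open) to 1 (shut), set as the call begins (left out, the last holds). The fingers move at their own pace and stop on an object; the grip force is fixed at half the most. Time passes only in rows, so rows that do not move let the fingers close. It gives the time, the measured TCP pose, the force, the opening and the grip force at its end, in the units of the state.
- sense(): the state, without advancing time (a new reading comes with each control period).
- read_camera(name): name is "scene" or "top"; returns (picture, depth): 420x560x3 uint8, blue, green, red; 420x560 float32, m along the optical axis (not along the pixel's ray), 0 where there is no reading.
- camera_model(name): a dict with "fov_y" (degrees; the focal length in pixels is half the picture's height over the tangent of half this angle, whatever the lens; pixels are square), "cx", "cy" (the principal point, pixels), "R" (3x3) and "t" (3): a world point X has camera coordinates R X + t. Camera axes: x right, y down, z forward; pixel columns grow to the right and rows downward; lengths in m; the calibration is good to about 2 mm. A picture is of the moment at which its call begins. camera_model takes no time and is no camera call.
- job_done(): hands the job in; it is judged then, once.
The state is a dict: "clock": time; "joint_positions": joint angles; "dq": joint speeds; "effort": joint torques, N m; "tool_pos": TCP position; "ee_rot": TCP orientation; "wrist_force": force on the tool from outside, world axes, zero at the start; "wrist_torque": the same for the moment, N m; "grip_width": opening from 0.0 (shut) to 1.0 (fully open); "grasp_force": force on a finger pad.
Only numpy, scipy, OpenCV 4.12 (cv2) and the standard library are available. Lean on these libraries where they do the work, as an engineer would, in place of code of your own. Each camera call takes 0.05 s, during which the arm holds its last target. There are 200 camera calls.

## Working session

There is one attempt and no reset: what is moved stays moved. The work goes in short steps, Python scripts to look and compute and a tool call to move; the robot and the scene stay as the last step left them, time stands still between calls to the robot, and variables do not carry over. Pictures are saved under pics/ and viewed, at most 10 in all, crops included, and the job is handed in when it is done.

Besides the shell and the picture viewer there is one more tool, called after ">>>" by a JSON object that holds its "api" and its "payload". servo_tool: Moves the arm, as the interface text tells. Its arguments: {"type":"object","properties":{"deltas":{"type":"array"},"claw":{"type":"number"}},"required":["deltas"]}

```bash
ls; mkdir -p pics; cat > h.py <<'E'
import numpy as np,cv2
from bench import *
def cam(n):
    m=camera_model(n);f=210/np.tan(np.radians(m['fov_y'])/2)
    return f,m['cx'],m['cy'],np.array(m['R']),np.array(m['t'])
def cloud(n,d):
    f,cx,cy,R,t=cam(n);v,u=np.mgrid[:d.shape[0],:d.shape[1]]
    P=np.stack([(u-cx)/f*d,(v-cy)/f*d,d],-1)
    return (P-t)@R
def ray(n,u,v,z):
    f,cx,cy,R,t=cam(n);c=-R.T@t;r=R.T@np.array([(u-cx)/f,(v-cy)/f,1])
    return c+r*(z-c[2])/r[2]
E
python3 - <<'E'
from h import *
s=sense();print({k:np.round(v,3) for k,v in s.items()},pinch_z)
for n in('scene','top'):
    p,d=read_camera(n);cv2.imwrite(f'pics/{n}0.png',p);np.savez(f'{n}0.npz',p=p,d=d)
    m=camera_model(n);print(n,m,'cam at',-np.array(m['R']).T@np.array(m['t']),d.min(),d.max(),(d==0).mean())
E
```

```text
pics
{'clock': np.float64(0.0), 'joint_positions': array([-1.079,  0.69 , -0.195,  1.566,  0.157,  0.903, -0.215]), 'dq': array([ 0.002,  0.   , -0.001,  0.001,  0.   , -0.001,  0.   ]), 'effort': array([-1.0000e-03, -5.2756e+01, -1.2670e+00, -1.5343e+01, -5.3000e-02,
        7.0000e-03,  0.0000e+00]), 'tool_pos': array([0.276, 0.56 , 0.302]), 'ee_rot': array([-0.   ,  0.227,  0.974, -0.001]), 'wrist_force': array([-0.681, -0.864,  0.394]), 'wrist_torque': array([ 0.021, -0.003, -0.014]), 'grasp_force': np.float64(0.0), 'grip_width': np.float64(0.999)} 0.0453
scene {'fov_y': 54.18954420203724, 'cx': 279.97358097252624, 'cy': 206.2004673681494, 'R': array([[-0.66832025,  0.74363717,  0.01875636],
       [ 0.49385556,  0.46241077, -0.73639865],
       [-0.55628655, -0.4828872 , -0.67628783]]), 't': array([ 0.25331942, -0.29382383,  1.61979554])} cam at [1.21547551 0.72966809 0.87432518] 0.0 3.6762714 0.0038945578231292517
top {'fov_y': 47.580581939887004, 'cx': 277.383794904603, 'cy': 207.41250439611517, 'R': array([[-0.00732657, -0.99994979, -0.00683717],
       [-0.99472429,  0.00798757, -0.10227313],
       [ 0.10232261,  0.00605179, -0.99473286]]), 't': array([0.15179928, 0.53268283, 1.12604769])} cam at [0.41576458 0.14072221 1.17563366] 0.0 2.0480747 0.004098639455782313
```

View pics/scene0.png

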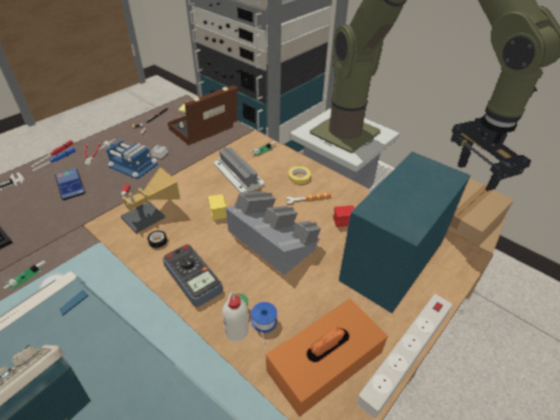

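View pics/top0.png

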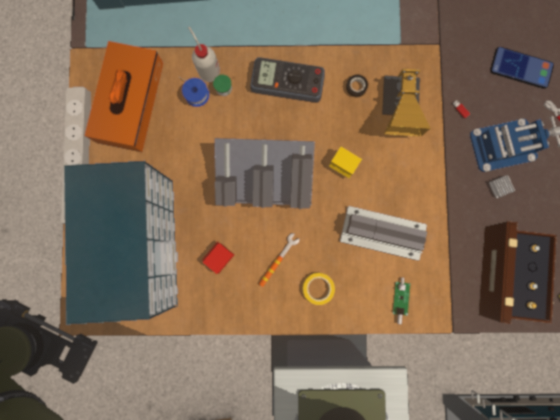

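The top view shows the rack at about (263,173), with a short block in the left bay and two longer ones centre and right. The screen is at (383,233), the spanner at (280,258), and the cabinet left at (65–178,163–320). The arm starts beside the cabinet. Next I'll measure.

```bash
cat > m.py <<'E'
from h import *
def rect(n,mask,z):  # contour pixels cast on plane z, min-area rect
    c=max(cv2.findContours(mask.astype(np.uint8),cv2.RETR_EXTERNAL,cv2.CHAIN_APPROX_NONE)[0],key=cv2.contourArea)[:,0]
    W=np.array([ray(n,u,v,z)[:2] for u,v in c],np.float32)
    return cv2.minAreaRect(W),len(c)
if __name__=='__main__':
    cl={}
    for n in('scene','top'):
        a=np.load(n+'0.npz');p,d=a['p'],a['d'];C=cloud(n,d);C[d==0]=np.nan;cl[n]=(p,C)
        P=C.reshape(-1,3)
        ben=(P[:,0]>.3)&(P[:,0]<.8)&(P[:,1]>-.3)&(P[:,1]<.3)&(abs(P[:,2])<.008)
        print(n,'bench z',np.nanmedian(P[ben,2]))
    p,C=cl['top'];hsv=cv2.cvtColor(p,cv2.COLOR_BGR2HSV)
    for nm,(u,v) in dict(screen=(383,233),rack=(263,173),cab=(110,240),spanR=(292,240),horn=(408,105)).items(): print(nm,C[v,u].round(3),hsv[v,u])
    # screen profile across columns
    for u in (365,385,405): print('col',u,[(v,*C[v,u].round(3)[[0,2]],hsv[v,u,1],hsv[v,u,2]) for v in range(205,262,3)])
    for u in (226,264,302): print('rackcol',u,[(v,*C[v,u].round(3)) for v in range(138,212,4)])
    for v in (185,198): print('rackrow',v,[(u,*C[v,u].round(3)[1:]) for u in range(208,320,4)])
    big=cv2.resize(p[125:270,200:440],None,fx=3.3,fy=3.3,interpolation=cv2.INTER_CUBIC);cv2.imwrite('pics/crop1.png',big)
E
python3 m.py
```

```text
scene bench z -0.0015635494335483713
top bench z 0.0008325870463269818
screen [ 0.468 -0.099  0.059] [ 13  38 106]
rack [0.603 0.179 0.115] [13 32 97]
cab [0.45  0.473 0.248] [94 94 76]
spanR [0.455 0.113 0.011] [ 14  67 182]
horn [ 0.765 -0.159  0.093] [ 18 174 163]
col 365 [(205, np.float64(0.541), np.float64(-0.0), np.uint8(146), np.uint8(175)), (208, np.float64(0.533), np.float64(0.003), np.uint8(131), np.uint8(175)), (211, np.float64(0.524), np.float64(0.017), np.uint8(30), np.uint8(196)), (214, np.float64(0.517), np.float64(0.015), np.uint8(27), np.uint8(198)), (217, np.float64(0.506), np.float64(0.057), np.uint8(30), np.uint8(146)), (220, np.float64(0.5), np.float64(0.056), np.uint8(31), np.uint8(131)), (223, np.float64(0.492), np.float64(0.056), np.uint8(38), np.uint8(113)), (226, np.float64(0.485), np.float64(0.065), np.uint8(43), np.uint8(100)), (229, np.float64(0.478), np.float64(0.058), np.uint8(39), np.uint8(110)), (232, np.float64(0.471), np.float64(0.057), np.uint8(29), np.uint8(133)), (235, np.float64(0.464), np.float64(0.059), np.uint8(32), np.uint8(128)), (238, np.f
[... 8921 characters left out ...]
4(0.197), np.float64(0.076)), (260, np.float64(0.188), np.float64(0.079)), (264, np.float64(0.178), np.float64(0.08)), (268, np.float64(0.169), np.float64(0.075)), (272, np.float64(0.16), np.float64(0.078)), (276, np.float64(0.151), np.float64(0.032)), (280, np.float64(0.141), np.float64(0.032)), (284, np.float64(0.131), np.float64(0.03)), (288, np.float64(0.122), np.float64(0.031)), (292, np.float64(0.113), np.float64(0.08)), (296, np.float64(0.104), np.float64(0.079)), (300, np.float64(0.095), np.float64(0.085)), (304, np.float64(0.085), np.float64(0.076)), (308, np.float64(0.076), np.float64(0.077)), (312, np.float64(0.062), np.float64(0.001)), (316, np.float64(0.052), np.float64(0.001))]
```

View pics/crop1.png

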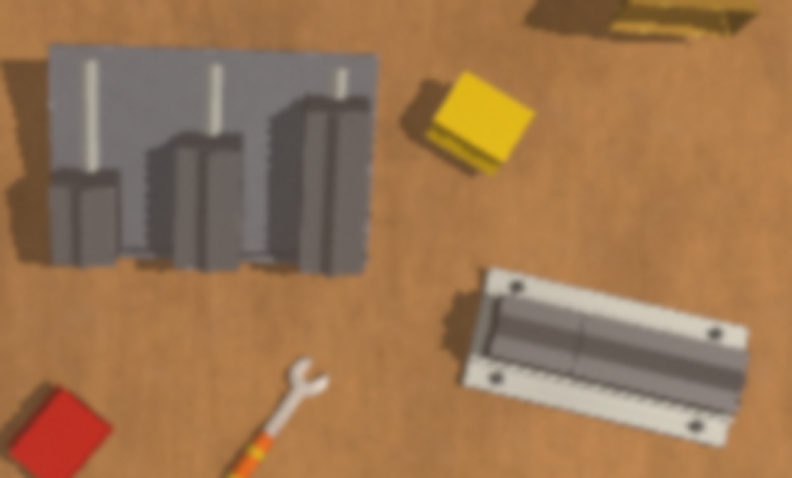

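```bash
cat > m2.py <<'E'
from h import *
def sel(P,lo,hi): return P[np.all((P>lo)&(P<hi),1)]
def rects(tag='0',verbose=True):
    out={}
    for n in('scene','top'):
        a=np.load(n+tag+'.npz');p,d=a['p'],a['d'];C=cloud(n,d);C[d==0]=np.nan
        # course top in the screen area
        m=(C[...,2]>.046)&(C[...,2]<.072)&(C[...,0]>.38)&(C[...,0]<.56)&(C[...,1]>-.25)&(C[...,1]<.06)
        Q=C[m]; r=cv2.minAreaRect(Q[:,:2].astype(np.float32))
        c=Q[:,:2].mean(0);w,V=np.linalg.eigh(np.cov((Q[:,:2]).T));e=V[:,1]*np.sign(V[1,1])
        s=(Q[:,:2]-c)@e; t=(Q[:,:2]-c)@np.array([e[1],-e[0]])
        print(n,'course rect',np.round(r[0],4),np.round(r[1],4),'pca yaw deg',np.degrees(np.arctan2(-e[0],e[1])).round(2),'c',c.round(4),'s pct',np.percentile(s,[.5,99.5]).round(4),'t pct',np.percentile(t,[.5,99.5]).round(4))
        cs=c+e*np.percentile(s,[.5,99.5]).mean()+np.array([e[1],-e[0]])*np.percentile(t,[.5,99.5]).mean();print('   centre',cs.round(4),'sh z',np.median(Q[abs(t)>.013,2]).round(4),'tip z',np.median(Q[abs(t)<.002,2]).round(4))
        # ridge line through tongue: dark/bright not used; rack blocks
        for nm,y0 in(('half',.268),('3q',.178),('whole',.091)):
            m=(abs(C[...,1]-y0)<.035)&(C[...,0]>.5)&(C[...,0]<.72)&(C[...,2]>.03)
            Q=C[m]; 
            hp=(Q[:,2]-.026)*np.cos(np.radians(28))-(Q[:,0]-.527)*np.sin(np.radians(28)) # rough height above slope
            T=Q[(hp>.033)]
            A=np.c_[T[:,0],T[:,1],np.ones(len(T))];k=np.linalg.lstsq(A,T[:,2],rcond=None)[0]
            rr=cv2.minAreaRect(T[:,:2].astype(np.float32));
            print('  ',nm,len(T),'slope',np.degrees(np.arctan(k[0])).round(1),'hp med',np.median(T[:,2]*0+hp[hp>.033]).round(4),'x',np.percentile(T[:,0],[.5,99.5]).round(4),'z at x ends',[(k[0]*x+k[1]*y0+k[2]).round(4) for x in np.percentile(T[:,0],[.5,99.5])],'y',np.percentile(T[:,1],[1,99]).round(4))
            for lo,hi in((.535,.555),(.56,.58),(.60,.62)):
                B=T[(T[:,0]>lo)&(T[:,0]<hi)]
                if len(B)>20: print('      y mid at x',lo,np.percentile(B[:,1],[1,99]).round(4),np.percentile(B[:,1],[1,99]).mean().round(4))
        if n=='top':
            m=(C[...,0]>.5)&(C[...,0]<.72)&(C[...,1]>.04)&(C[...,1]<.32)&(C[...,2]>.02)
            r=cv2.minAreaRect(C[m][:,:2].astype(np.float32));print('rack rect',r)
            m=(C[...,2]>.1)&(C[...,1]>.25);Q=C[m];Q=Q[Q[:,2]<.27];print('cab',np.nanpercentile(Q,[1,99],axis=0).round(3))
            print('left edge pts of slope (y) upper/lower',[np.nanmax(C[v,205:330,1][C[v,205:330,2]>.03]).round(4) for v in(145,155,165)],[np.nanmin(C[v,205:330,1][C[v,205:330,2]>.03]).round(4) for v in(145,155)])
if __name__=='__main__': rects()
E
python3 m2.py
```

```text
scene course rect [ 0.4757 -0.1083] [0.1852 0.0482] pca yaw deg -14.08 c [ 0.4798 -0.1019] s pct [-0.0968  0.0838] t pct [-0.0262  0.0214]
   centre [ 0.4759 -0.1076] sh z 0.0535 tip z 0.0585
   half 20 slope 26.3 hp med 0.0346 x [0.5377 0.5872] z at x ends [np.float64(0.0729), np.float64(0.0973)] y [0.2681 0.2742]
   3q 49 slope 27.0 hp med 0.0354 x [0.5346 0.6139] z at x ends [np.float64(0.0731), np.float64(0.1136)] y [0.1791 0.1876]
   whole 90 slope 26.9 hp med 0.0363 x [0.5301 0.637 ] z at x ends [np.float64(0.072), np.float64(0.1263)] y [0.0884 0.1034]
top course rect [ 0.4718 -0.1098] [0.1805 0.0465] pca yaw deg -14.02 c [ 0.4712 -0.1093] s pct [-0.0894  0.0891] t pct [-0.0224  0.0234]
   centre [ 0.4716 -0.1095] sh z 0.0568 tip z 0.0636
   half 198 slope 27.6 hp med 0.0353 x [0.5336 0.5865] z at x ends [np.float64(0.0701), np.float64(0.0977)] y [0.2474 0.2902]
      y mid at x 0.535 [0.2489 0.2885] 0.2687
      y mid at x 0.56 [0.2473 0.29  ] 0.2686
   3q 469 slope 27.9 hp med 0.0352 x [0.5309 0.6109] z at x ends [np.float64(0.0689), np.float64(0.1113)] y [0.159  0.2036]
      y mid at x 0.535 [0.1598 0.2041] 0.182
      y mid at x 0.56 [0.1595 0.2033] 0.1814
      y mid at x 0.6 [0.1589 0.2008] 0.1798
   whole 850 slope 27.8 hp med 0.0361 x [0.5278 0.6332] z at x ends [np.float64(0.0684), np.float64(0.1239)] y [0.0701 0.1157]
      y mid at x 0.535 [0.0715 0.1157] 0.0936
      y mid at x 0.56 [0.0719 0.1157] 0.0938
      y mid at x 0.6 [0.0703 0.1134] 0.0919
rack rect ((0.6082561016082764, 0.1796891689300537), (0.2324930876493454, 0.1564064770936966), 87.85762786865234)
cab [[0.298 0.319 0.103]
 [0.883 0.561 0.255]]
left edge pts of slope (y) upper/lower [np.float64(0.291), np.float64(0.2933), np.float64(0.2943)] [np.float64(0.0615), np.float64(0.0635)]
```

>>> {"api": "servo_tool", "payload": {"deltas": [{"linear": [0, 0, -0.085], "turn": 0}, {"linear": [0, 0, -0.085], "turn": 0}, {"linear": [0, 0, 0], "turn": -0.96}, {"linear": [0, 0, 0], "turn": -0.96}, {"linear": [0, 0, 0], "turn": -0.96}, {"linear": [0, 0, 0], "turn": -0.96}, {"linear": [0, 0, 0], "turn": -0.96}], "claw": -0.5}}

```text
clock: 0.68
tool_pos: [0.2761, 0.5604, 0.3703]
ee_rot: [-0.0, 0.017, 1.0, -0.001]
wrist_force: [-0.6, 0.4, -0.1]
grip_width: 0.753
grasp_force: 0.0
```

```bash
cat > go.py <<'E'
import sys
from h import *
from scipy.spatial.transform import Rotation as Ro
def to(x,y,z,yaw=None):
    s=sense();q=np.array(s['ee_rot']);R=Ro.from_quat(q[[1,2,3,0]]).as_matrix();p=np.array(s['tool_pos'])
    a=np.degrees(np.arctan2(R[1,1],R[0,1]))
    d=np.array([x,y,z])-p;u=R.T@d/.4
    print('clock',round(s['clock'],2),'pos',p.round(4),'ytool deg',a.round(2),'z',R[:,2].round(3),'q7',np.round(s['joint_positions'][6],2),'grip',np.round(s['grip_width'],3),np.round(s['grasp_force'],1),'F',np.round(s['wrist_force'],1))
    print('units',u.round(4),'rows',np.ceil(np.linalg.norm(d)/.033),'turn units', None if yaw is None else round(-(yaw-a)/5,3))
if __name__=='__main__': to(*map(float,sys.argv[1:]))
E
python3 go.py .586 .093 .37 87.9
```

```text
clock 0.68 pos [0.2761 0.5604 0.3703] ytool deg 88.01 z [-0.    -0.001 -1.   ] q7 0.16 grip 0.753 0.0 F [-0.6  0.4 -0.1]
units [-0.8147 -1.1408  0.0017] rows 17.0 turn units 0.022
```

>>> {"api": "servo_tool", "payload": {"deltas": [{"linear": [-0.048, -0.067, 0], "turn": 0}, {"linear": [-0.048, -0.067, 0], "turn": 0}, {"linear": [-0.048, -0.067, 0], "turn": 0}, {"linear": [-0.048, -0.067, 0], "turn": 0}, {"linear": [-0.048, -0.067, 0], "turn": 0}, {"linear": [-0.048, -0.067, 0], "turn": 0}, {"linear": [-0.048, -0.067, 0], "turn": 0}, {"linear": [-0.048, -0.067, 0], "turn": 0}, {"linear": [-0.048, -0.067, 0], "turn": 0}, {"linear": [-0.048, -0.067, 0], "turn": 0}]}}

```text
clock: 1.52
tool_pos: [0.4581, 0.2837, 0.3705]
ee_rot: [-0.0, 0.019, 1.0, -0.0]
wrist_force: [0.7, -0.7, -0.4]
grip_width: 0.752
grasp_force: 0.0
```

>>> {"api": "servo_tool", "payload": {"deltas": [{"linear": [-0.048, -0.067, 0], "turn": 0}, {"linear": [-0.048, -0.067, 0], "turn": 0}, {"linear": [-0.048, -0.067, 0], "turn": 0}, {"linear": [-0.048, -0.067, 0], "turn": 0}, {"linear": [-0.048, -0.067, 0], "turn": 0}, {"linear": [-0.048, -0.067, 0], "turn": 0}, {"linear": [-0.024, -0.033, 0], "turn": 0}, {"linear": [0, 0, 0], "turn": 0}, {"linear": [0, 0, 0], "turn": 0}]}}

```text
clock: 2.27
tool_pos: [0.5755, 0.1061, 0.3701]
ee_rot: [-0.001, 0.02, 1.0, 0.0]
wrist_force: [0.0, 0.5, -0.5]
grip_width: 0.75
grasp_force: 0.0
```

```bash
python3 go.py .586 .093 .1313 87.9
```

```text
clock 2.27 pos [0.5755 0.1061 0.3701] ytool deg 87.66 z [-0.001  0.    -1.   ] q7 1.07 grip 0.75 0.0 F [ 0.   0.5 -0.5]
units [-0.0285 -0.0317  0.5971] rows 8.0 turn units -0.049
```

>>> {"api": "servo_tool", "payload": {"deltas": [{"linear": [-0.0285, -0.032, 0], "turn": -0.05}, {"linear": [0, 0, 0.075], "turn": 0}, {"linear": [0, 0, 0.075], "turn": 0}, {"linear": [0, 0, 0.075], "turn": 0}, {"linear": [0, 0, 0.075], "turn": 0}, {"linear": [0, 0, 0.075], "turn": 0}, {"linear": [0, 0, 0.06], "turn": 0}, {"linear": [0, 0, 0], "turn": 0}, {"linear": [0, 0, 0], "turn": 0}]}}

```text
clock: 3.02
tool_pos: [0.5852, 0.0954, 0.1962]
ee_rot: [-0.001, 0.016, 1.0, 0.0]
wrist_force: [0.5, -0.8, 0.4]
grip_width: 0.751
grasp_force: 0.0
```

```bash
python3 - <<'E'
from h import *
for n in('scene','top'):
    p,d=read_camera(n);np.savez(f'{n}1.npz',p=p,d=d)
    if n=='scene': cv2.imwrite('pics/s1.png',cv2.resize(p[130:280,190:390],None,fx=4,fy=4,interpolation=cv2.INTER_CUBIC)[:600,:800])
E
python3 go.py .586 .093 .1313 87.9
```

```text
clock 3.12 pos [0.587  0.095  0.1983] ytool deg 88.11 z [ 0.002  0.001 -1.   ] q7 1.01 grip 0.752 0.0 F [-0.4  0.1  0.3]
units [ 0.0026 -0.0053  0.1676] rows 3.0 turn units 0.042
```

View pics/s1.png

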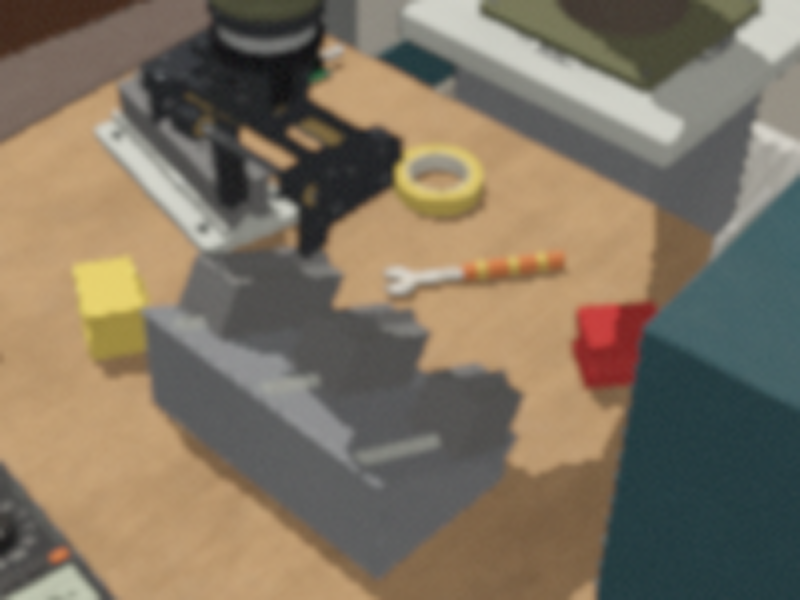

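The crop shows the fingers at about (232,170) and (312,215), on either side of the full block at (265,285). The other bays are clear, so I'll descend.

>>> {"api": "servo_tool", "payload": {"deltas": [{"linear": [0, -0.004, 0.05], "turn": 0}, {"linear": [0, 0, 0.045], "turn": 0}, {"linear": [0, 0, 0.04], "turn": 0}, {"linear": [0, 0, 0.032], "turn": 0}, {"linear": [0, 0, 0], "turn": 0}, {"linear": [0, 0, 0], "turn": 0}, {"linear": [0, 0, 0], "turn": 0}]}}

```text
clock: 3.7
tool_pos: [0.5873, 0.0922, 0.1312]
ee_rot: [0.001, 0.017, 1.0, 0.0]
wrist_force: [-0.5, -0.4, 0.2]
grip_width: 0.753
grasp_force: 0.0
```

```bash
python3 go.py .586 .093 .1313 87.9
```

```text
clock 3.7 pos [0.5873 0.0922 0.1312] ytool deg 88.02 z [ 0.002  0.001 -1.   ] q7 0.98 grip 0.753 0.0 F [-0.5 -0.4  0.2]
units [ 0.0032  0.0019 -0.0001] rows 1.0 turn units 0.024
```

>>> {"api": "servo_tool", "payload": {"deltas": [{"linear": [0, 0, 0], "turn": 0}, {"linear": [0, 0, 0], "turn": 0}, {"linear": [0, 0, 0], "turn": 0}, {"linear": [0, 0, 0], "turn": 0}, {"linear": [0, 0, 0], "turn": 0}, {"linear": [0, 0, 0], "turn": 0}], "claw": 1}}

```text
clock: 4.2
tool_pos: [0.5867, 0.092, 0.1305]
ee_rot: [0.0, 0.017, 1.0, 0.0]
wrist_force: [-0.1, 0.7, 5.9]
grip_width: 0.527
grasp_force: 30.0
```

>>> {"api": "servo_tool", "payload": {"deltas": [{"linear": [0, 0, -0.02], "turn": 0}, {"linear": [0, 0, -0.03], "turn": 0}, {"linear": [0, 0, -0.05], "turn": 0}, {"linear": [0, 0, -0.06], "turn": 0}, {"linear": [0, 0, -0.06], "turn": 0}, {"linear": [0, 0, -0.06], "turn": 0}, {"linear": [0, 0, -0.04], "turn": 0}, {"linear": [0, 0, 0], "turn": 0}, {"linear": [0, 0, 0], "turn": 0}]}}

```text
clock: 4.95
tool_pos: [0.5864, 0.0917, 0.2585]
ee_rot: [0.0, 0.017, 1.0, 0.0]
wrist_force: [-0.2, 0.1, -5.5]
grip_width: 0.523
grasp_force: 30.0
```

```bash
python3 - <<'E'
from h import *
a=np.radians(76);c=np.array([.4725,-.109]);print('whole target',c+.03*np.array([np.cos(a),np.sin(a)]),'half',c-.06*np.array([np.cos(a),np.sin(a)]))
E
python3 go.py .480 -.080 .26 166
```

```text
whole target [ 0.47975766 -0.07989113] half [ 0.45798469 -0.16721774]
clock 4.95 pos [0.5864 0.0917 0.2585] ytool deg 88.01 z [ 0.001  0.    -1.   ] q7 1.05 grip 0.523 30.0 F [-0.2  0.1 -5.5]
units [ 0.2509 -0.4381 -0.0041] rows 7.0 turn units -15.597
```

>>> {"api": "servo_tool", "payload": {"deltas": [{"linear": [0.031, -0.055, 0], "turn": 0}, {"linear": [0.031, -0.055, 0], "turn": 0}, {"linear": [0.031, -0.055, 0], "turn": 0}, {"linear": [0.031, -0.055, 0], "turn": 0}, {"linear": [0.031, -0.055, 0], "turn": 0}, {"linear": [0.031, -0.055, 0], "turn": 0}, {"linear": [0.031, -0.055, 0], "turn": 0}, {"linear": [0.031, -0.055, 0], "turn": 0}]}}

```text
clock: 5.62
tool_pos: [0.4793, -0.0816, 0.2565]
ee_rot: [-0.002, 0.017, 1.0, 0.0]
wrist_force: [0.2, -0.5, -5.0]
grip_width: 0.52
grasp_force: 30.0
```

>>> {"api": "servo_tool", "payload": {"deltas": [{"linear": [0, 0, 0], "turn": 0.98}, {"linear": [0, 0, 0], "turn": 0.98}, {"linear": [0, 0, 0], "turn": 0.98}, {"linear": [0, 0, 0], "turn": 0.98}, {"linear": [0, 0, 0], "turn": 0.98}, {"linear": [0, 0, 0], "turn": 0.98}, {"linear": [0, 0, 0], "turn": 0.98}, {"linear": [0, 0, 0], "turn": 0.98}, {"linear": [0, 0, 0], "turn": 0.98}, {"linear": [0, 0, 0], "turn": 0.98}]}}

```text
clock: 6.45
tool_pos: [0.4801, -0.0805, 0.2565]
ee_rot: [-0.002, 0.432, 0.902, -0.001]
wrist_force: [0.2, -0.3, -5.0]
grip_width: 0.521
grasp_force: 30.0
```

>>> {"api": "servo_tool", "payload": {"deltas": [{"linear": [0, 0, 0], "turn": 0.98}, {"linear": [0, 0, 0], "turn": 0.98}, {"linear": [0, 0, 0], "turn": 0.98}, {"linear": [0, 0, 0], "turn": 0.98}, {"linear": [0, 0, 0], "turn": 0.98}, {"linear": [0, 0, 0], "turn": 0.98}, {"linear": [0, 0, 0], "turn": 0.98}, {"linear": [0, 0, 0], "turn": 0.98}, {"linear": [0, 0, 0], "turn": 0.9}, {"linear": [0, 0, 0], "turn": 0}]}}

```text
clock: 7.28
tool_pos: [0.4803, -0.0803, 0.2566]
ee_rot: [-0.001, 0.736, 0.677, -0.001]
wrist_force: [0.4, 1.0, -4.9]
grip_width: 0.518
grasp_force: 30.0
```

```bash
python3 - <<'E'
from h import *
for n in('scene','top'):
    p,d=read_camera(n);np.savez(f'{n}2.npz',p=p,d=d)
a,b=[np.load(n+'2.npz')['p'] for n in('scene','top')]
cv2.imwrite('pics/both2.png',cv2.resize(np.hstack([a[80:280,130:330],b[140:340,280:480]]),None,fx=2,fy=2,interpolation=cv2.INTER_CUBIC))
E
python3 go.py .480 -.080 .18 -14
```

```text
clock 7.38 pos [ 0.4805 -0.0804  0.257 ] ytool deg -4.53 z [-0.002 -0.    -1.   ] q7 0.17 grip 0.52 30.0 F [-0.4  0.1 -4.3]
units [ 0.0009 -0.0009  0.1924] rows 3.0 turn units 1.894
```

View pics/both2.png

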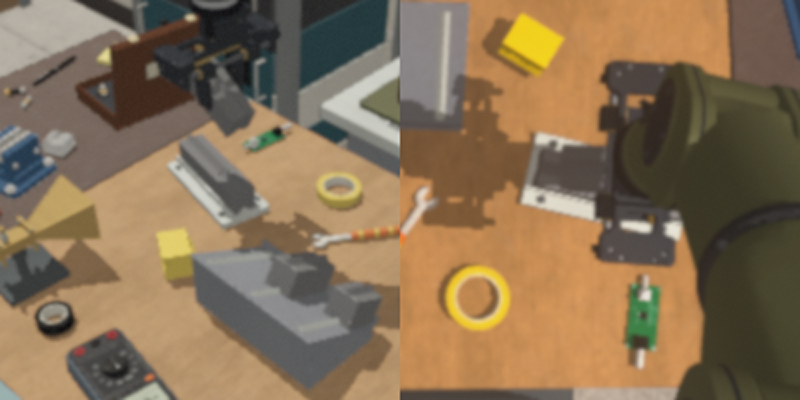

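The left panel shows the block held tilted at (230,100), with its low end toward screen +y. In the right panel the wall is directly under the gripper. I'll finish the turn and lower part way.

>>> {"api": "servo_tool", "payload": {"deltas": [{"linear": [0, 0, 0], "turn": 0.95}, {"linear": [0, 0, 0], "turn": 0.95}, {"linear": [0, 0, 0.06], "turn": 0}, {"linear": [0, 0, 0.06], "turn": 0}, {"linear": [0, 0, 0.047], "turn": 0}, {"linear": [0, 0, 0], "turn": 0}, {"linear": [0, 0, 0], "turn": 0}]}}

```text
clock: 7.97
tool_pos: [0.4806, -0.0806, 0.1904]
ee_rot: [-0.001, 0.789, 0.615, -0.001]
wrist_force: [0.0, 0.9, -4.3]
grip_width: 0.521
grasp_force: 30.0
```

```bash
cat > held.py <<'E'
import sys
from h import *
a=np.radians(76);ey=np.array([np.cos(a),np.sin(a)]);ex=np.array([ey[1],-ey[0]]);c0=np.array([.4725,-.109])
for n in('scene','top'):
    p,d=read_camera(n);C=cloud(n,d);C[d==0]=np.nan
    np.savez(f'{n}_h.npz',p=p,d=d)
    q=C[...,:2]-c0;S=np.stack([q@ex,q@ey,C[...,2]],-1)  # screen frame
    hsv=cv2.cvtColor(p,cv2.COLOR_BGR2HSV)
    m=(abs(S[...,0])<.04)&(abs(S[...,1])<.14)&(S[...,2]>.072)&(S[...,2]<.19)&(hsv[...,2]>75)&(hsv[...,1]<70)
    Q=S[m];print(n,len(Q))
    if len(Q)<20: continue
    print('  pct x,y,z',np.percentile(Q,[2,50,98],axis=0).round(4).tolist())
    for y in np.arange(-.10,.11,.02):
        B=Q[abs(Q[:,1]-y)<.01]
        if len(B)>4: print('  y %.2f n %d x %s z %s'%(y,len(B),np.percentile(B[:,0],[3,50,97]).round(4),np.percentile(B[:,2],[3,50,97]).round(4)))
    m2=(abs(S[...,0])<.035)&(abs(S[...,1])<.11)&(S[...,2]>.045)&(S[...,2]<.07);B=S[m2]
    print('  course',len(B),np.percentile(B,[2,50,98],axis=0).round(4).tolist())
E
python3 held.py; python3 go.py .480 -.080 .18 -14
```

```text
scene 486
  pct x,y,z [[-0.0212, -0.004, 0.0947], [0.0058, 0.0557, 0.1368], [0.0285, 0.0886, 0.1731]]
  y -0.02 n 5 x [0.0229 0.024  0.0246] z [0.1316 0.1374 0.1381]
  y 0.00 n 19 x [-0.0184 -0.0103  0.0039] z [0.1632 0.1739 0.178 ]
  y 0.02 n 71 x [-0.0214 -0.0022  0.0389] z [0.1311 0.159  0.1684]
  y 0.04 n 117 x [-0.0235  0.0078  0.0357] z [0.103  0.1479 0.1578]
  y 0.06 n 128 x [-0.0183  0.0118  0.0258] z [0.0898 0.1363 0.1462]
  y 0.08 n 142 x [-0.0184  0.0063  0.0255] z [0.0955 0.1248 0.137 ]
  course 424 [[-0.0177, -0.0861, 0.0461], [0.0101, 0.0208, 0.0543], [0.0259, 0.0902, 0.062]]
top 444
  pct x,y,z [[-0.0226, 0.0471, 0.1143], [-0.0017, 0.0665, 0.139], [0.0221, 0.0861, 0.1537]]
  y 0.04 n 38 x [-0.0225 -0.0019  0.0216] z [0.1427 0.1475 0.1552]
  y 0.06 n 225 x [-0.0226 -0.0023  0.0215] z [0.1156 0.142  0.1518]
  y 0.08 n 181 x [-0.0222 -0.0012  0.0218] z [0.1242 0.1325 0.1415]
  course 155 [[-0.0236, -0.0584, 0.0457], [-0.0124, 0.0812, 0.0572], [0.0205, 0.089, 0.0644]]
clock 8.07 pos [ 0.4817 -0.0808  0.1918] ytool deg -14.15 z [ 0.001 -0.    -1.   ] q7 0.09 grip 0.519 30.0 F [ 1.1 -0.3 -4.7]
units [ 0.001  -0.0047  0.0296] rows 1.0 turn units -0.03
```

>>> {"api": "servo_tool", "payload": {"deltas": [{"linear": [0, -0.003, 0.03], "turn": 0}, {"linear": [0, 0, 0.015], "turn": 0}, {"linear": [0, 0, 0.008], "turn": 0}, {"linear": [0, 0, 0.006], "turn": 0}, {"linear": [0, 0, 0.004], "turn": 0}, {"linear": [0, 0, 0.004], "turn": 0}, {"linear": [0, 0, 0.004], "turn": 0}, {"linear": [0, 0, 0.004], "turn": 0}]}}

```text
clock: 8.73
tool_pos: [0.4802, -0.0803, 0.1612]
ee_rot: [0.0, 0.789, 0.614, 0.0]
wrist_force: [0.5, 0.5, -5.1]
grip_width: 0.519
grasp_force: 30.0
```

>>> {"api": "servo_tool", "payload": {"deltas": [{"linear": [0, 0, 0.004], "turn": 0}, {"linear": [0, 0, 0.004], "turn": 0}, {"linear": [0, 0, 0.004], "turn": 0}, {"linear": [0, 0, 0], "turn": 0}]}}

```text
clock: 9.07
tool_pos: [0.4797, -0.0827, 0.1572]
ee_rot: [0.001, 0.79, 0.613, -0.001]
wrist_force: [-3.3, -4.5, 7.6]
grip_width: 0.522
grasp_force: 30.0
```

>>> {"api": "servo_tool", "payload": {"deltas": [{"linear": [0, 0, 0.004], "turn": 0}, {"linear": [0, 0, 0.004], "turn": 0}, {"linear": [0, 0, 0.004], "turn": 0}, {"linear": [0, 0, 0], "turn": 0}]}}

```text
clock: 9.4
tool_pos: [0.4797, -0.084, 0.1526]
ee_rot: [0.002, 0.79, 0.613, -0.001]
wrist_force: [-1.7, -7.5, 7.2]
grip_width: 0.518
grasp_force: 30.0
```

```bash
python3 held.py; python3 go.py .480 -.080 .1373 -14
```

```text
scene 441
  pct x,y,z [[-0.0224, -0.0191, 0.0752], [0.0057, 0.0511, 0.1065], [0.0274, 0.0839, 0.1705]]
  y -0.02 n 16 x [-0.0196 -0.0085  0.0256] z [0.0896 0.1272 0.1304]
  y 0.00 n 18 x [-0.02   -0.0091  0.0197] z [0.1199 0.1246 0.1671]
  y 0.02 n 71 x [-0.0221  0.0026  0.0388] z [0.0928 0.118  0.1267]
  y 0.04 n 104 x [-0.0262  0.0081  0.0259] z [0.081  0.1114 0.1801]
  y 0.06 n 118 x [-0.0193  0.0086  0.0261] z [0.0772 0.1048 0.1686]
  y 0.08 n 112 x [-0.0163  0.0054  0.0257] z [0.0745 0.0949 0.1059]
  course 258 [[-0.0178, -0.074, 0.0458], [0.0178, 0.0629, 0.0541], [0.0263, 0.0917, 0.0681]]
top 403
  pct x,y,z [[-0.0235, 0.0444, 0.0917], [-0.0015, 0.0629, 0.1067], [0.0215, 0.0823, 0.1695]]
  y 0.04 n 56 x [-0.0206 -0.0007  0.0208] z [0.1059 0.1109 0.1178]
  y 0.06 n 216 x [-0.0233 -0.0014  0.0214] z [0.0955 0.1073 0.1688]
  y 0.08 n 128 x [-0.023  -0.0016  0.0211] z [0.0959 0.1011 0.1086]
  course 122 [[-0.0237, 0.052, 0.0462], [-0.0053, 0.0831, 0.0568], [0.021, 0.089, 0.0654]]
clock 9.5 pos [ 0.4799 -0.0836  0.1526] ytool deg -14.42 z [ 0.002 -0.004 -1.   ] q7 0.11 grip 0.514 30.0 F [-2.  -6.9  6.7]
units [ 0.009  -0.002   0.0383] rows 1.0 turn units -0.083
```

>>> {"api": "servo_tool", "payload": {"deltas": [{"linear": [0.002, 0, 0.004], "turn": 0}, {"linear": [0.002, 0, 0.004], "turn": 0}, {"linear": [0.002, 0, 0.004], "turn": 0}, {"linear": [0.002, 0, 0.004], "turn": 0}, {"linear": [0, 0, 0], "turn": 0}]}}

```text
clock: 9.92
tool_pos: [0.4813, -0.0796, 0.1459]
ee_rot: [0.002, 0.79, 0.613, -0.0]
wrist_force: [-2.2, -5.5, 4.2]
grip_width: 0.523
grasp_force: 30.0
```

>>> {"api": "servo_tool", "payload": {"deltas": [{"linear": [0, 0, 0.004], "turn": 0}, {"linear": [0, 0, 0.004], "turn": 0}, {"linear": [0, 0, 0.004], "turn": 0}, {"linear": [0, 0, 0.003], "turn": 0}, {"linear": [0, 0, 0], "turn": 0}]}}

```text
clock: 10.33
tool_pos: [0.4813, -0.0787, 0.1395]
ee_rot: [0.001, 0.79, 0.614, 0.0]
wrist_force: [-0.5, -4.8, 2.8]
grip_width: 0.521
grasp_force: 30.0
```

```bash
python3 held.py; python3 go.py .480 -.080 .1373 -14
```

```text
scene 385
  pct x,y,z [[-0.0214, -0.0205, 0.0745], [0.0062, 0.059, 0.1], [0.0269, 0.0887, 0.1641]]
  y -0.02 n 16 x [-0.0198 -0.0107  0.0263] z [0.0751 0.1004 0.1063]
  y 0.00 n 12 x [-0.0189 -0.0097  0.0237] z [0.0999 0.1023 0.1552]
  y 0.02 n 44 x [-0.0247 -0.0019  0.0275] z [0.0984 0.103  0.1822]
  y 0.04 n 68 x [-0.0301  0.0049  0.0246] z [0.0855 0.1012 0.1145]
  y 0.06 n 99 x [-0.017   0.0127  0.0278] z [0.0782 0.1013 0.1619]
  y 0.08 n 145 x [-0.0176  0.0062  0.026 ] z [0.0741 0.0918 0.1049]
  course 192 [[-0.0168, -0.0617, 0.0454], [0.0233, 0.0749, 0.055], [0.0268, 0.0909, 0.0695]]
top 368
  pct x,y,z [[-0.0232, 0.0513, 0.0813], [-0.0015, 0.0687, 0.1025], [0.0223, 0.0857, 0.1562]]
  y 0.06 n 194 x [-0.0231 -0.0011  0.022 ] z [0.0977 0.1032 0.1561]
  y 0.08 n 172 x [-0.023  -0.0019  0.0206] z [0.0812 0.1019 0.1088]
  course 79 [[-0.0237, 0.0558, 0.0463], [-0.006, 0.0856, 0.0574], [0.0211, 0.089, 0.0678]]
clock 10.43 pos [ 0.4814 -0.0781  0.1395] ytool deg -14.25 z [ 0.002 -0.001 -1.   ] q7 0.11 grip 0.519 30.0 F [-0.  -4.9  3.7]
units [-0.0055 -0.0022  0.0055] rows 1.0 turn units -0.05
```

>>> {"api": "servo_tool", "payload": {"deltas": [{"linear": [0.003, 0, 0.003], "turn": 0}, {"linear": [0.003, 0, 0.003], "turn": 0}, {"linear": [0.001, 0, 0.003], "turn": 0}, {"linear": [0, 0, 0], "turn": 0}, {"linear": [0, 0, 0], "turn": 0}]}}

```text
clock: 10.85
tool_pos: [0.4816, -0.0749, 0.1366]
ee_rot: [0.0, 0.789, 0.614, 0.0]
wrist_force: [-2.0, -5.8, 16.2]
grip_width: 0.519
grasp_force: 30.0
```

>>> {"api": "servo_tool", "payload": {"deltas": [{"linear": [0, 0, 0.003], "turn": 0}, {"linear": [0, 0, 0], "turn": 0}, {"linear": [0, 0, 0], "turn": 0}]}}

```text
clock: 11.1
tool_pos: [0.4816, -0.0749, 0.1365]
ee_rot: [0.001, 0.789, 0.614, 0.001]
wrist_force: [-4.4, -4.2, 28.8]
grip_width: 0.518
grasp_force: 30.0
```

```bash
python3 held.py; python3 go.py .480 -.080 .1373 -14
```

```text
scene 364
  pct x,y,z [[-0.0235, -0.0192, 0.074], [0.0047, 0.0639, 0.0976], [0.0266, 0.0918, 0.1539]]
  y -0.02 n 14 x [-0.0204 -0.0111  0.0253] z [0.0739 0.0952 0.0991]
  y 0.00 n 10 x [-0.0216 -0.0155 -0.0056] z [0.0963 0.0984 0.1005]
  y 0.02 n 39 x [-0.0206  0.0001  0.0287] z [0.0959 0.0999 0.1824]
  y 0.04 n 54 x [-0.0301  0.0016  0.0202] z [0.0952 0.0984 0.1054]
  y 0.06 n 88 x [-0.0234  0.0072  0.0267] z [0.0813 0.1004 0.1533]
  y 0.08 n 128 x [-0.0198  0.0077  0.0256] z [0.0748 0.0958 0.1042]
  y 0.10 n 31 x [-0.018   0.0013  0.0234] z [0.0733 0.086  0.0965]
  course 178 [[-0.0191, -0.0479, 0.0455], [0.0228, 0.0794, 0.0554], [0.026, 0.0918, 0.0697]]
top 364
  pct x,y,z [[-0.0239, 0.0551, 0.0769], [-0.0024, 0.0728, 0.1016], [0.0219, 0.0887, 0.1543]]
  y 0.06 n 155 x [-0.0238 -0.002   0.023 ] z [0.0964 0.1018 0.1548]
  y 0.08 n 207 x [-0.0236 -0.0025  0.0203] z [0.0776 0.1013 0.1088]
  course 39 [[-0.0239, 0.061, 0.0467], [-0.0093, 0.0882, 0.0571], [0.0211, 0.089, 0.0689]]
clock 11.2 pos [ 0.4816 -0.0749  0.1365] ytool deg -14.21 z [ 0.002 -0.    -1.   ] q7 0.1 grip 0.519 30.0 F [-3.5 -5.  28.9]
units [-0.0134 -0.0006 -0.0019] rows 1.0 turn units -0.041
```

>>> {"api": "servo_tool", "payload": {"deltas": [{"linear": [0, 0, -0.005], "turn": 0}, {"linear": [0, 0, 0], "turn": 0}]}}

```text
clock: 11.37
tool_pos: [0.4814, -0.0731, 0.1366]
ee_rot: [-0.001, 0.788, 0.615, 0.0]
wrist_force: [-3.3, -0.0, 12.9]
grip_width: 0.517
grasp_force: 30.0
```

>>> {"api": "servo_tool", "payload": {"deltas": [{"linear": [0, 0, 0], "turn": 0}, {"linear": [0, 0, 0], "turn": 0}, {"linear": [0, 0, 0], "turn": 0}, {"linear": [0, 0, 0], "turn": 0}], "claw": -0.5}}

```text
clock: 11.7
tool_pos: [0.4815, -0.0739, 0.1359]
ee_rot: [-0.0, 0.789, 0.615, -0.0]
wrist_force: [-0.5, 0.7, -0.1]
grip_width: 0.745
grasp_force: 0.0
```

>>> {"api": "servo_tool", "payload": {"deltas": [{"linear": [0, 0, -0.04], "turn": 0}, {"linear": [0, 0, -0.07], "turn": 0}, {"linear": [0, 0, -0.08], "turn": 0}, {"linear": [0, 0, -0.08], "turn": 0}, {"linear": [0, 0, -0.06], "turn": 0}, {"linear": [0, 0, -0.06], "turn": 0}]}}

```text
clock: 12.2
tool_pos: [0.4814, -0.0743, 0.2937]
ee_rot: [0.0, 0.789, 0.615, 0.0]
wrist_force: [-0.3, 0.9, -0.8]
grip_width: 0.746
grasp_force: 0.0
```

```bash
python3 go.py .560 .266 .29 87.9
```

```text
clock 12.2 pos [ 0.4814 -0.0743  0.2937] ytool deg -14.16 z [ 0.  0. -1.] q7 0.04 grip 0.746 0.0 F [-0.3  0.9 -0.8]
units [ 0.873  -0.0176  0.0095] rows 11.0 turn units -20.412
```

```bash
python3 - <<'E'
from h import *
for u,v in((147,165),(147,240),(149,320),(66,165),(66,320)): print('top edge',u,v,ray('top',u,v,.25).round(3))
for u,v in((176,190),(178,310)): print('base',u,v,ray('top',u,v,0).round(3))
a=np.load('top0.npz');C=cloud('top',a['d']);C[a['d']==0]=np.nan
for v in (170,185,200,230,300): print(v,[tuple(C[v,u,1:].round(3)) for u in range(140,184,4)])
E
```

```text
top edge 147 165 [0.597 0.403 0.25 ]
top edge 147 240 [0.449 0.4   0.25 ]
top edge 149 320 [0.297 0.393 0.25 ]
top edge 66 165 [0.599 0.564 0.25 ]
top edge 66 320 [0.298 0.552 0.25 ]
base 176 190 [0.582 0.4   0.   ]
base 178 310 [0.288 0.391 0.   ]
170 [(np.float64(0.416), np.float64(0.253)), (np.float64(0.409), np.float64(0.251)), (np.float64(0.409), np.float64(0.223)), (np.float64(0.41), np.float64(0.189)), (np.float64(0.411), np.float64(0.153)), (np.float64(0.441), np.float64(-0.001)), (np.float64(0.432), np.float64(-0.001)), (np.float64(0.421), np.float64(0.003)), (np.float64(0.41), np.float64(0.004)), (np.float64(0.401), np.float64(0.0)), (np.float64(0.391), np.float64(-0.0))]
185 [(np.float64(0.416), np.float64(0.251)), (np.float64(0.408), np.float64(0.252)), (np.float64(0.407), np.float64(0.228)), (np.float64(0.403), np.float64(0.213)), (np.float64(0.408), np.float64(0.162)), (np.float64(0.409), np.float64(0.125)), (np.float64(0.409), np.float64(0.086)), (np.float64(0.408), np.float64(0.055)), (np.float64(0.41), np.float64(0.002)), (np.float64(0.4), np.float64(0.002)), (np.flo
[... 653 characters left out ...]
 np.float64(0.18)), (np.float64(0.405), np.float64(0.133)), (np.float64(0.404), np.float64(0.1)), (np.float64(0.404), np.float64(0.063)), (np.float64(0.404), np.float64(0.022)), (np.float64(0.399), np.float64(0.001)), (np.float64(0.39), np.float64(-0.003))]
300 [(np.float64(0.411), np.float64(0.25)), (np.float64(0.403), np.float64(0.251)), (np.float64(0.395), np.float64(0.252)), (np.float64(0.394), np.float64(0.228)), (np.float64(0.39), np.float64(0.212)), (np.float64(0.396), np.float64(0.157)), (np.float64(0.394), np.float64(0.129)), (np.float64(0.395), np.float64(0.088)), (np.float64(0.393), np.float64(0.057)), (np.float64(0.396), np.float64(0.004)), (np.float64(0.387), np.float64(0.001))]
```

>>> {"api": "servo_tool", "payload": {"deltas": [{"linear": [0, 0, 0], "turn": -1}, {"linear": [0, 0, 0], "turn": -1}, {"linear": [0, 0, 0], "turn": -1}, {"linear": [0, 0, 0], "turn": -1}, {"linear": [0, 0, 0], "turn": -1}, {"linear": [0, 0, 0], "turn": -1}, {"linear": [0, 0, 0], "turn": -1}, {"linear": [0, 0, 0], "turn": -1}, {"linear": [0, 0, 0], "turn": -1}, {"linear": [0, 0, 0], "turn": -1}]}}

```text
clock: 13.03
tool_pos: [0.4813, -0.0743, 0.292]
ee_rot: [-0.0, 0.453, 0.891, -0.0]
wrist_force: [0.7, 0.1, 0.1]
grip_width: 0.748
grasp_force: 0.0
```

>>> {"api": "servo_tool", "payload": {"deltas": [{"linear": [0, 0, 0], "turn": -1}, {"linear": [0, 0, 0], "turn": -1}, {"linear": [0, 0, 0], "turn": -1}, {"linear": [0, 0, 0], "turn": -1}, {"linear": [0, 0, 0], "turn": -1}, {"linear": [0, 0, 0], "turn": -1}, {"linear": [0, 0, 0], "turn": -1}, {"linear": [0, 0, 0], "turn": -1}, {"linear": [0, 0, 0], "turn": -1}, {"linear": [0, 0, 0], "turn": -1}]}}

```text
clock: 13.87
tool_pos: [0.4813, -0.0744, 0.292]
ee_rot: [-0.0, 0.034, 0.999, 0.0]
wrist_force: [0.0, -0.0, 0.1]
grip_width: 0.754
grasp_force: 0.0
```

```bash
python3 go.py .566 .2685 .29 87.9
```

```text
clock 13.87 pos [ 0.4813 -0.0744  0.292 ] ytool deg 86.08 z [-0.001  0.    -1.   ] q7 1.31 grip 0.754 0.0 F [ 0.  -0.   0.1]
units [-0.1527  0.8696  0.0051] rows 11.0 turn units -0.364
```

>>> {"api": "servo_tool", "payload": {"deltas": [{"linear": [-0.014, 0.079, 0], "turn": 0}, {"linear": [-0.014, 0.079, 0], "turn": 0}, {"linear": [-0.014, 0.079, 0], "turn": 0}, {"linear": [-0.014, 0.079, 0], "turn": 0}, {"linear": [-0.014, 0.079, 0], "turn": 0}, {"linear": [-0.014, 0.079, 0], "turn": 0}, {"linear": [-0.014, 0.079, 0], "turn": 0}, {"linear": [-0.014, 0.079, 0], "turn": 0}, {"linear": [-0.014, 0.079, 0], "turn": 0}, {"linear": [-0.014, 0.079, 0], "turn": 0}]}}

```text
clock: 14.7
tool_pos: [0.5602, 0.2382, 0.2918]
ee_rot: [-0.001, 0.036, 0.999, -0.0]
wrist_force: [0.8, 0.4, 0.2]
grip_width: 0.749
grasp_force: 0.0
```

>>> {"api": "servo_tool", "payload": {"deltas": [{"linear": [-0.013, 0.079, 0], "turn": 0}, {"linear": [0, 0, 0], "turn": -0.36}, {"linear": [0, 0, 0], "turn": 0}, {"linear": [0, 0, 0], "turn": 0}]}}

```text
clock: 15.03
tool_pos: [0.5676, 0.2669, 0.2917]
ee_rot: [-0.001, 0.021, 1.0, -0.001]
wrist_force: [-0.1, -0.7, -0.3]
grip_width: 0.749
grasp_force: 0.0
```

```bash
python3 - <<'E'
from h import *
p,d=read_camera('scene');np.savez('scene3.npz',p=p,d=d);q,d=read_camera('top');np.savez('top3.npz',p=q,d=d)
cv2.imwrite('pics/both3.png',cv2.resize(np.hstack([p[120:320,180:380],q[150:350,280:480]]),None,fx=2,fy=2,interpolation=cv2.INTER_CUBIC))
C=cloud('top',d);C[d==0]=np.nan
a=np.radians(76);ey=np.array([np.cos(a),np.sin(a)]);ex=np.array([ey[1],-ey[0]]);c0=np.array([.4725,-.109])
for n in('scene','top'):
    A=np.load(n+'3.npz');C=cloud(n,A['d']);C[A['d']==0]=np.nan
    w=C[...,:2]-c0;S=np.stack([w@ex,w@ey,C[...,2]],-1)
    Q=S[(abs(S[...,0])<.04)&(abs(S[...,1])<.13)&(S[...,2]>.088)&(S[...,2]<.12)]
    print(n,len(Q),np.percentile(Q,[1,50,99],axis=0).round(4).tolist())
    s=Q[abs(Q[:,0])<.018];print(' tilt along y',np.polyfit(s[:,1],s[:,2],1).round(4),' yaw',np.degrees(np.arctan(np.polyfit(s[:,1],s[:,0],1)[0])).round(2))
    for y in(-.02,.03,.08):
        B=Q[abs(Q[:,1]-y)<.012];print('  ',y,len(B),np.percentile(B[:,0],[3,97]).round(4),np.percentile(B[:,2],[50]).round(4))
E
python3 go.py .566 .2685 .118 87.9
```

```text
scene 380 [[-0.0218, -0.0269, 0.0885], [0.006, 0.0403, 0.0983], [0.0249, 0.0937, 0.1068]]
 tilt along y [-0.02    0.1003]  yaw -0.24
   -0.02 56 [-0.0205  0.0232] [0.0987]
   0.03 65 [-0.0215  0.0244] [0.0982]
   0.08 98 [-0.0187  0.0246] [0.0981]
top 1114 [[-0.0247, -0.0285, 0.0912], [-0.0032, 0.031, 0.1017], [0.0206, 0.09, 0.1101]]
 tilt along y [-0.0049  0.1027]  yaw 0.0
   -0.02 198 [-0.0244  0.0191] [0.1012]
   0.03 221 [-0.0245  0.0192] [0.1017]
   0.08 219 [-0.0242  0.0197] [0.1015]
clock 15.13 pos [0.5679 0.2658 0.292 ] ytool deg 87.48 z [-0.001 -0.002 -1.   ] q7 0.83 grip 0.749 0.0 F [-0.2 -0.8 -0.3]
units [0.0049 0.0073 0.4351] rows 6.0 turn units -0.085
```

View pics/both3.png

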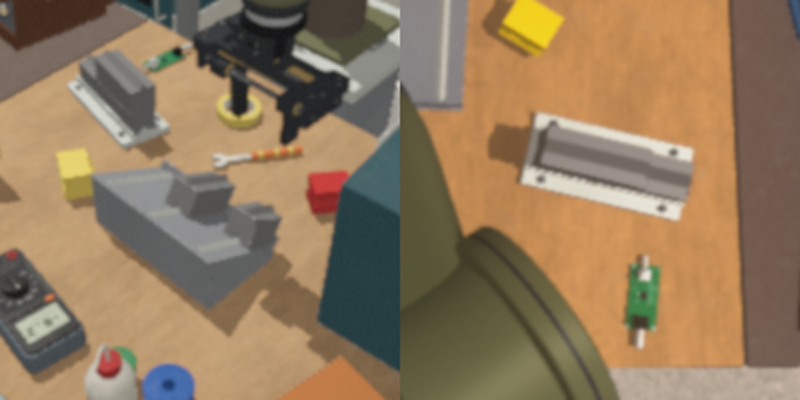

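The left panel shows the full block sitting level on the wall, flush with the left end, and the rack still holds the other two. The right panel shows the free place on the right at (668,178). Now the half block.

>>> {"api": "servo_tool", "payload": {"deltas": [{"linear": [0.004, 0.006, 0.06], "turn": -0.08}, {"linear": [0, 0, 0.075], "turn": 0}, {"linear": [0, 0, 0.075], "turn": 0}, {"linear": [0, 0, 0.07], "turn": 0}, {"linear": [0, 0, 0], "turn": 0}, {"linear": [0, 0, 0], "turn": 0}]}}

```text
clock: 15.63
tool_pos: [0.566, 0.2686, 0.1796]
ee_rot: [-0.001, 0.018, 1.0, -0.001]
wrist_force: [0.3, -0.4, -0.0]
grip_width: 0.754
grasp_force: 0.0
```

```bash
python3 go.py .566 .2685 .118 87.9
```

```text
clock 15.63 pos [0.566  0.2686 0.1796] ytool deg 87.93 z [-0.003 -0.002 -1.   ] q7 0.79 grip 0.754 0.0 F [ 0.3 -0.4 -0. ]
units [-5.000e-04  1.000e-04  1.541e-01] rows 2.0 turn units 0.005
```

>>> {"api": "servo_tool", "payload": {"deltas": [{"linear": [0, 0, 0.05], "turn": 0}, {"linear": [0, 0, 0.04], "turn": 0}, {"linear": [0, 0, 0.035], "turn": 0}, {"linear": [0, 0, 0.028], "turn": 0}, {"linear": [0, 0, 0], "turn": 0}, {"linear": [0, 0, 0], "turn": 0}, {"linear": [0, 0, 0], "turn": 0}]}}

```text
clock: 16.22
tool_pos: [0.5673, 0.2705, 0.1206]
ee_rot: [0.001, 0.017, 1.0, 0.001]
wrist_force: [1.0, -0.3, -0.2]
grip_width: 0.75
grasp_force: 0.0
```

>>> {"api": "servo_tool", "payload": {"deltas": [{"linear": [0, 0, 0], "turn": 0}, {"linear": [0, 0, 0], "turn": 0}, {"linear": [0, 0, 0], "turn": 0}, {"linear": [0, 0, 0], "turn": 0}, {"linear": [0, 0, 0], "turn": 0}, {"linear": [0, 0, 0], "turn": 0}], "claw": 1}}

```text
clock: 16.72
tool_pos: [0.5666, 0.2702, 0.1197]
ee_rot: [0.0, 0.017, 1.0, 0.0]
wrist_force: [-1.1, -1.0, 5.2]
grip_width: 0.521
grasp_force: 30.0
```

>>> {"api": "servo_tool", "payload": {"deltas": [{"linear": [0, 0, -0.02], "turn": 0}, {"linear": [0, 0, -0.03], "turn": 0}, {"linear": [0, 0, -0.05], "turn": 0}, {"linear": [0, 0, -0.06], "turn": 0}, {"linear": [0, 0, -0.06], "turn": 0}, {"linear": [0, 0, -0.07], "turn": 0}, {"linear": [0, 0, -0.06], "turn": 0}, {"linear": [0, 0, 0], "turn": 0}]}}

```text
clock: 17.38
tool_pos: [0.5685, 0.2716, 0.2649]
ee_rot: [0.004, 0.017, 1.0, 0.003]
wrist_force: [0.9, 0.2, -1.9]
grip_width: 0.522
grasp_force: 30.0
```

```bash
python3 - <<'E'
from h import *
a=np.radians(76);print(np.array([.4725,-.109])-.066*np.array([np.cos(a),np.sin(a)]))
E
python3 go.py .4565 -.173 .265 -14
```

```text
[ 0.45653315 -0.17303952]
clock 17.38 pos [0.5685 0.2716 0.2649] ytool deg 88.01 z [ 0.008  0.005 -1.   ] q7 0.82 grip 0.522 30.0 F [ 0.9  0.2 -1.9]
units [ 0.2411 -1.1206 -0.0084] rows 14.0 turn units 20.402
```

>>> {"api": "servo_tool", "payload": {"deltas": [{"linear": [0.016, -0.075, 0], "turn": 0}, {"linear": [0.016, -0.075, 0], "turn": 0}, {"linear": [0.016, -0.075, 0], "turn": 0}, {"linear": [0.016, -0.075, 0], "turn": 0}, {"linear": [0.016, -0.075, 0], "turn": 0}, {"linear": [0.016, -0.075, 0], "turn": 0}, {"linear": [0.016, -0.075, 0], "turn": 0}, {"linear": [0.016, -0.075, 0], "turn": 0}, {"linear": [0.016, -0.075, 0], "turn": 0}, {"linear": [0.016, -0.075, 0], "turn": 0}]}}

```text
clock: 18.22
tool_pos: [0.4911, -0.0287, 0.2588]
ee_rot: [-0.0, 0.017, 1.0, 0.0]
wrist_force: [0.4, -0.6, -1.0]
grip_width: 0.52
grasp_force: 30.0
```

>>> {"api": "servo_tool", "payload": {"deltas": [{"linear": [0.016, -0.075, 0], "turn": 0}, {"linear": [0.016, -0.075, 0], "turn": 0}, {"linear": [0.016, -0.075, 0], "turn": 0}, {"linear": [0.016, -0.075, 0], "turn": 0}, {"linear": [0.016, -0.07, 0], "turn": 0}, {"linear": [0, 0, 0], "turn": 1}, {"linear": [0, 0, 0], "turn": 1}, {"linear": [0, 0, 0], "turn": 1}, {"linear": [0, 0, 0], "turn": 1}, {"linear": [0, 0, 0], "turn": 1}]}}

```text
clock: 19.05
tool_pos: [0.4545, -0.1742, 0.2588]
ee_rot: [-0.0, 0.235, 0.972, 0.0]
wrist_force: [0.1, 0.6, -1.9]
grip_width: 0.513
grasp_force: 30.0
```

>>> {"api": "servo_tool", "payload": {"deltas": [{"linear": [0, 0, 0], "turn": 1}, {"linear": [0, 0, 0], "turn": 1}, {"linear": [0, 0, 0], "turn": 1}, {"linear": [0, 0, 0], "turn": 1}, {"linear": [0, 0, 0], "turn": 1}, {"linear": [0, 0, 0], "turn": 1}, {"linear": [0, 0, 0], "turn": 1}, {"linear": [0, 0, 0], "turn": 1}, {"linear": [0, 0, 0], "turn": 1}, {"linear": [0, 0, 0], "turn": 1}]}}

```text
clock: 19.88
tool_pos: [0.4546, -0.1739, 0.2588]
ee_rot: [-0.0, 0.624, 0.782, -0.0]
wrist_force: [-0.8, 0.5, -2.5]
grip_width: 0.521
grasp_force: 30.0
```

>>> {"api": "servo_tool", "payload": {"deltas": [{"linear": [0, 0, 0], "turn": 1}, {"linear": [0, 0, 0], "turn": 1}, {"linear": [0, 0, 0], "turn": 1}, {"linear": [0, 0, 0], "turn": 1}, {"linear": [0, 0, 0], "turn": 1}, {"linear": [0, 0, 0], "turn": 0.4}, {"linear": [0, 0, 0], "turn": 0}, {"linear": [0, 0, 0], "turn": 0}]}}

```text
clock: 20.55
tool_pos: [0.4549, -0.174, 0.2589]
ee_rot: [-0.0, 0.787, 0.617, -0.0]
wrist_force: [0.2, -0.7, -1.7]
grip_width: 0.518
grasp_force: 30.0
```

```bash
python3 go.py .4565 -.173 .19 -14
```

```text
clock 20.55 pos [ 0.4549 -0.174   0.2589] ytool deg -13.85 z [-0.  0. -1.] q7 0.27 grip 0.518 30.0 F [ 0.2 -0.7 -1.7]
units [0.0035 0.0034 0.1724] rows 3.0 turn units 0.029
```

>>> {"api": "servo_tool", "payload": {"deltas": [{"linear": [-0.005, 0.003, 0.06], "turn": 0}, {"linear": [0, 0, 0.06], "turn": 0}, {"linear": [0, 0, 0.04], "turn": 0}, {"linear": [0, 0, 0], "turn": 0}, {"linear": [0, 0, 0], "turn": 0}]}}

```text
clock: 20.97
tool_pos: [0.4553, -0.1764, 0.1947]
ee_rot: [-0.001, 0.788, 0.616, -0.0]
wrist_force: [0.2, -0.9, -1.9]
grip_width: 0.521
grasp_force: 30.0
```

```bash
sed -i 's/hsv\[...,2\]>75/hsv[...,2]>60/' held.py; python3 - <<'E'
exec(open('held.py').read())
A=np.load('scene_h.npz');cv2.imwrite('pics/s4.png',cv2.resize(A['p'][110:260,170:320],None,fx=4,fy=4,interpolation=cv2.INTER_CUBIC))
E
python3 go.py .4565 -.173 .19 -14
```

```text
scene 804
  pct x,y,z [[-0.0216, -0.0836, 0.0741], [0.0059, 0.0013, 0.1002], [0.0251, 0.0931, 0.1644]]
  y -0.08 n 75 x [-0.0235  0.0013  0.0222] z [0.1132 0.1596 0.1694]
  y -0.06 n 131 x [-0.0292  0.0044  0.0272] z [0.1029 0.1464 0.1588]
  y -0.04 n 104 x [-0.0206  0.0032  0.0237] z [0.1179 0.1377 0.1486]
  y -0.02 n 53 x [-0.019   0.0107  0.0241] z [0.0739 0.0974 0.1051]
  y 0.00 n 65 x [-0.0171  0.0103  0.0248] z [0.0773 0.098  0.1058]
  y 0.02 n 72 x [-0.0201  0.0121  0.0247] z [0.0742 0.0977 0.1056]
  y 0.04 n 68 x [-0.0204  0.0091  0.0253] z [0.0761 0.0982 0.1054]
  y 0.06 n 75 x [-0.0186  0.0095  0.0242] z [0.0791 0.0979 0.1049]
  y 0.08 n 87 x [-0.0177  0.006   0.0244] z [0.0743 0.0979 0.1045]
  y 0.10 n 71 x [-0.0172  0.0042  0.022 ] z [0.0724 0.0852 0.098 ]
  course 254 [[-0.0173, -0.0862, 0.0454], [0.0223, 0.0341, 0.0552], [0.0264, 0.0933, 0.0693]]
top 1398
  pct x,y,z [[-0.0247, -0.0575, 0.0825], [-0.0035, 0.0195, 0.1023], [0.0204, 0.09, 0.1544]]
  y -0.06 n 122 x [-0.0241 -0.0026  0.0238] z [0.1368 0.1499 0.1574]
  y -0.04 n 114 x [-0.0233 -0.002   0.0196] z [0.1391 0.1454 0.1547]
  y -0.02 n 181 x [-0.0248 -0.0044  0.0192] z [0.0885 0.1019 0.1095]
  y 0.00 n 192 x [-0.0246 -0.0037  0.0197] z [0.0905 0.1015 0.109 ]
  y 0.02 n 192 x [-0.0246 -0.0035  0.0197] z [0.0878 0.1017 0.1094]
  y 0.04 n 186 x [-0.0246 -0.0039  0.0196] z [0.0896 0.1015 0.1087]
  y 0.06 n 187 x [-0.0247 -0.0035  0.0197] z [0.0942 0.1016 0.1085]
  y 0.08 n 197 x [-0.0247 -0.003   0.0194] z [0.0876 0.1018 0.1089]
  y 0.10 n 27 x [-0.0216 -0.0045  0.0179] z [0.0746 0.0879 0.1012]
  course 237 [[-0.0249, -0.069, 0.0486], [-0.0059, -0.0492, 0.0577], [0.0209, 0.0902, 0.0688]]
clock 21.07 pos [ 0.4561 -0.1768  0.1959] ytool deg -13.96 z [ 0.001 -0.    -1.   ] q7 0.3 grip 0.52 30.0 F [ 0.7 -0.  -1.6]
units [ 0.0094 -0.0014  0.0148] rows 1.0 turn units 0.009
```

View pics/s4.png

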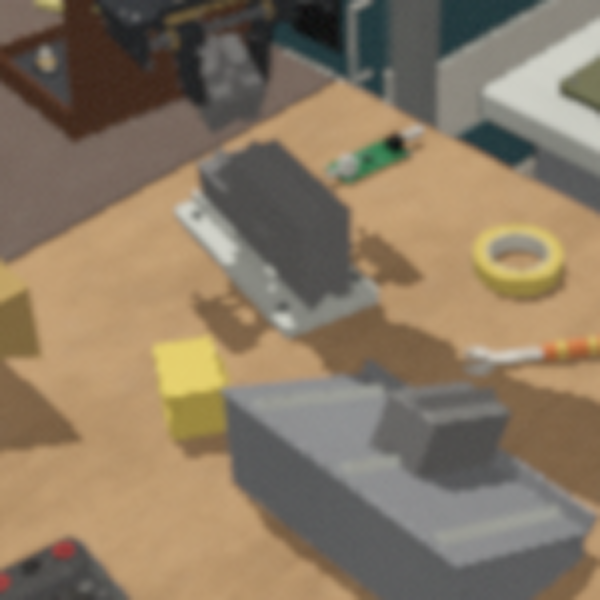

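The crop shows the half block hanging tilted at (230,75), behind the seated full block at (275,220), with its low end facing the joint. Next I'll check the clearance.

```bash
cat > gap.py <<'E'
import sys
from h import *
a=np.radians(76);ey=np.array([np.cos(a),np.sin(a)]);ex=np.array([ey[1],-ey[0]]);c0=np.array([.4725,-.109])
zc=float(sys.argv[1])
for n in('scene','top'):
    p,d=read_camera(n);C=cloud(n,d);C[d==0]=np.nan;np.savez(n+'_h.npz',p=p,d=d)
    w=C[...,:2]-c0;S=np.stack([w@ex,w@ey,C[...,2]],-1)
    g=(abs(S[...,0])<.02)&(S[...,1]>-.13)&(S[...,2]>zc)&(S[...,2]<.17);Q=S[g&(S[...,1]<.0)]
    print(n,'half y',np.percentile(Q[:,1],[1,50,97,99]).round(4),'n',len(Q))
    W=S[(abs(S[...,0])<.02)&(S[...,1]>-.045)&(S[...,1]<.1)&(S[...,2]>.09)&(S[...,2]<.113)];print('  whole y',np.percentile(W[:,1],[.5,1,99]).round(4))
    for lo in np.arange(-.10,.0,.01):
        B=Q[abs(Q[:,1]-lo-.005)<.005]
        if len(B)>4: print('   y %.3f z %s x %s'%(lo+.005,np.percentile(B[:,2],[10,50,90]).round(4),np.percentile(B[:,0],[5,95]).round(4)))
E
python3 gap.py .115
```

```text
scene half y [-0.09   -0.0577 -0.0383 -0.0371] n 213
  whole y [-0.0269 -0.0267  0.0934]
   y -0.085 z [0.1604 0.1655 0.1682] x [-0.0178  0.0108]
   y -0.075 z [0.1559 0.1603 0.1657] x [-0.017  0.016]
   y -0.065 z [0.15   0.1547 0.1608] x [-0.0163  0.0186]
   y -0.055 z [0.1188 0.1483 0.1527] x [-0.0165  0.0167]
   y -0.045 z [0.1219 0.1361 0.1468] x [-0.0185  0.0163]
   y -0.035 z [0.1377 0.1413 0.1466] x [-0.012   0.0171]
top half y [-0.0678 -0.0501 -0.0402 -0.0392] n 200
  whole y [-0.0285 -0.028   0.0902]
   y -0.065 z [0.1551 0.1584 0.1614] x [-0.0137  0.0172]
   y -0.055 z [0.1474 0.1508 0.1564] x [-0.0178  0.0179]
   y -0.045 z [0.142  0.1461 0.1525] x [-0.0178  0.018 ]
   y -0.035 z [0.1447 0.1487 0.1526] x [-0.0034  0.0086]
```

>>> {"api": "servo_tool", "payload": {"deltas": [{"linear": [0, 0, 0.04], "turn": 0}, {"linear": [0, 0, 0.03], "turn": 0}, {"linear": [0, 0, 0.02], "turn": 0}, {"linear": [0, 0, 0.008], "turn": 0}, {"linear": [0, 0, 0.006], "turn": 0}, {"linear": [0, 0, 0.004], "turn": 0}, {"linear": [0, 0, 0.004], "turn": 0}, {"linear": [0, 0, 0.004], "turn": 0}, {"linear": [0, 0, 0], "turn": 0}]}}

```text
clock: 21.92
tool_pos: [0.4559, -0.1766, 0.1492]
ee_rot: [0.0, 0.788, 0.616, 0.0]
wrist_force: [-0.2, 0.0, 3.0]
grip_width: 0.52
grasp_force: 30.0
```

>>> {"api": "servo_tool", "payload": {"deltas": [{"linear": [0, 0, 0.004], "turn": 0}, {"linear": [0, 0, 0.004], "turn": 0}, {"linear": [0, 0, 0.004], "turn": 0}, {"linear": [0, 0, 0], "turn": 0}]}}

```text
clock: 22.25
tool_pos: [0.4553, -0.1788, 0.1466]
ee_rot: [0.002, 0.789, 0.615, -0.0]
wrist_force: [-4.7, -2.5, 26.6]
grip_width: 0.517
grasp_force: 30.0
```

>>> {"api": "servo_tool", "payload": {"deltas": [{"linear": [0, 0, 0.003], "turn": 0}, {"linear": [0, 0, 0.003], "turn": 0}, {"linear": [0, 0, 0], "turn": 0}]}}

```text
clock: 22.5
tool_pos: [0.4549, -0.1801, 0.1447]
ee_rot: [0.003, 0.789, 0.614, -0.001]
wrist_force: [-7.0, -6.0, 31.5]
grip_width: 0.521
grasp_force: 30.0
```

```bash
python3 gap.py .08; python3 go.py .4565 -.173 .137 -14
```

```text
scene half y [-0.0971 -0.0516 -0.0033 -0.0013] n 264
  whole y [-0.0445 -0.0443  0.0941]
   y -0.095 z [0.1113 0.1149 0.1186] x [-0.0188  0.0032]
   y -0.085 z [0.1082 0.1113 0.1163] x [-0.0182  0.0139]
   y -0.075 z [0.1039 0.1073 0.1116] x [-0.0169  0.0162]
   y -0.065 z [0.101  0.1042 0.1095] x [-0.0173  0.0183]
   y -0.055 z [0.0953 0.1003 0.1585] x [-0.0192  0.0182]
   y -0.045 z [0.0856 0.096  0.1592] x [-0.0188  0.018 ]
   y -0.025 z [0.0957 0.0985 0.1029] x [-0.0164  0.0188]
   y -0.015 z [0.0973 0.0989 0.1041] x [-0.016   0.0178]
   y -0.005 z [0.097  0.0991 0.1028] x [-0.0154  0.0166]
top half y [-0.0687 -0.0287 -0.0017 -0.0005] n 457
  whole y [-0.0289 -0.0282  0.09  ]
   y -0.065 z [0.1015 0.1052 0.1097] x [-0.018   0.0193]
   y -0.055 z [0.0997 0.1039 0.1624] x [-0.0173  0.018 ]
   y -0.045 z [0.0975 0.1061 0.164 ] x [-0.0183  0.0182]
   y -0.025 z [0.099  0.1021 0.1066] x [-0.0174  0.0176]
   y -0.015 z [0.0992 0.1021 0.1078] x [-0.018   0.0173]
   y -0.005 z [0.0988 0.1018 0.1067] x [-0.018   0.0183]
clock 22.6 pos [ 0.4549 -0.1801  0.1447] ytool deg -14.23 z [ 0.003 -0.005 -1.   ] q7 0.32 grip 0.52 30.0 F [-6.4 -5.6 31.2]
units [ 0.0183 -0.0005  0.0192] rows 1.0 turn units -0.046
```

>>> {"api": "servo_tool", "payload": {"deltas": [{"linear": [0.002, 0, 0.003], "turn": 0}, {"linear": [0.002, 0, 0.003], "turn": 0}, {"linear": [0.002, 0, 0.003], "turn": 0}, {"linear": [0, 0, 0], "turn": 0}]}}

```text
clock: 22.93
tool_pos: [0.4548, -0.1802, 0.1416]
ee_rot: [0.004, 0.79, 0.613, -0.002]
wrist_force: [-8.0, -10.1, 36.9]
grip_width: 0.518
grasp_force: 30.0
```

>>> {"api": "servo_tool", "payload": {"deltas": [{"linear": [0.002, 0, 0.003], "turn": 0}, {"linear": [0.002, 0, 0.003], "turn": 0}, {"linear": [0, 0, 0], "turn": 0}]}}

```text
clock: 23.18
tool_pos: [0.4549, -0.1796, 0.1394]
ee_rot: [0.005, 0.79, 0.613, -0.002]
wrist_force: [-9.1, -11.3, 37.8]
grip_width: 0.517
grasp_force: 30.0
```

```bash
python3 gap.py .08; python3 go.py .4565 -.173 .137 -14
```

```text
scene half y [-0.0977 -0.051  -0.0046 -0.0024] n 256
  whole y [-0.0304 -0.0289  0.0933]
   y -0.095 z [0.1075 0.1088 0.114 ] x [-0.0179  0.0041]
   y -0.085 z [0.1032 0.1062 0.1123] x [-0.0166  0.0124]
   y -0.075 z [0.1004 0.1051 0.1092] x [-0.0196  0.0173]
   y -0.065 z [0.0987 0.1019 0.107 ] x [-0.0137  0.0171]
   y -0.055 z [0.0858 0.0999 0.1641] x [-0.0184  0.0162]
   y -0.045 z [0.0887 0.1015 0.1547] x [-0.0168  0.0181]
   y -0.025 z [0.0951 0.0971 0.1023] x [-0.018   0.0134]
   y -0.015 z [0.0961 0.0991 0.1048] x [-0.0172  0.0174]
   y -0.005 z [0.0963 0.099  0.1037] x [-0.0159  0.0156]
top half y [-0.0679 -0.0258 -0.0019 -0.0002] n 405
  whole y [-0.0287 -0.0283  0.0903]
   y -0.065 z [0.0981 0.1005 0.1049] x [-0.0145  0.0197]
   y -0.055 z [0.0988 0.1035 0.1576] x [-0.0176  0.0176]
   y -0.045 z [0.0994 0.156  0.1594] x [-0.0177  0.0176]
   y -0.025 z [0.0991 0.1016 0.1061] x [-0.0177  0.0176]
   y -0.015 z [0.0991 0.1025 0.1069] x [-0.0183  0.0172]
   y -0.005 z [0.0994 0.1019 0.1064] x [-0.0178  0.018 ]
clock 23.28 pos [ 0.4549 -0.1796  0.1394] ytool deg -14.45 z [ 0.003 -0.01  -1.   ] q7 0.31 grip 0.521 30.0 F [ -9.1 -12.2  37.3]
units [ 0.0169 -0.0003  0.0058] rows 1.0 turn units -0.09
```

>>> {"api": "servo_tool", "payload": {"deltas": [{"linear": [0.001, 0, 0.003], "turn": 0}, {"linear": [0.001, 0, 0.003], "turn": 0}, {"linear": [0.001, 0, 0.003], "turn": 0}, {"linear": [0, 0, 0], "turn": 0}]}}

```text
clock: 23.62
tool_pos: [0.4551, -0.1786, 0.1358]
ee_rot: [0.005, 0.79, 0.612, -0.002]
wrist_force: [-10.2, -12.0, 37.8]
grip_width: 0.517
grasp_force: 30.0
```

```bash
python3 gap.py .08|grep -A8 -E 'scene|top'; python3 go.py .4565 -.173 .137 -14
```

```text
scene half y [-0.0962 -0.0518 -0.0042 -0.0019] n 253
  whole y [-0.0298 -0.0268  0.0932]
   y -0.095 z [0.1035 0.1069 0.1095] x [-0.0173  0.0045]
   y -0.085 z [0.1034 0.1059 0.1185] x [-0.0168  0.016 ]
   y -0.075 z [0.0993 0.1032 0.1064] x [-0.018   0.0169]
   y -0.065 z [0.0966 0.0997 0.1061] x [-0.0189  0.0151]
   y -0.055 z [0.0834 0.0983 0.1621] x [-0.0174  0.0178]
   y -0.045 z [0.0962 0.1489 0.1679] x [-0.0176  0.0178]
   y -0.025 z [0.0959 0.0981 0.1047] x [-0.016  0.017]
--
top half y [-0.066  -0.0237 -0.0015 -0.0005] n 378
  whole y [-0.0286 -0.0279  0.0901]
   y -0.065 z [0.1012 0.1033 0.1058] x [-0.0152  0.0144]
   y -0.055 z [0.0966 0.1009 0.1535] x [-0.0167  0.0183]
   y -0.045 z [0.1505 0.1534 0.1561] x [-0.019   0.0176]
   y -0.025 z [0.0986 0.102  0.1072] x [-0.0182  0.0182]
   y -0.015 z [0.0981 0.1019 0.1071] x [-0.018   0.0176]
   y -0.005 z [0.0985 0.1023 0.1071] x [-0.0179  0.0174]
clock 23.72 pos [ 0.4551 -0.1786  0.1358] ytool deg -14.46 z [ 0.003 -0.01  -1.   ] q7 0.31 grip 0.516 30.0 F [ -9.4 -12.8  37.2]
units [ 0.0144 -0.0001 -0.0032] rows 1.0 turn units -0.092
```

>>> {"api": "servo_tool", "payload": {"deltas": [{"linear": [0, 0, 0.003], "turn": 0}, {"linear": [0, 0, 0.003], "turn": 0}, {"linear": [0, 0, 0.003], "turn": 0}, {"linear": [0, 0, 0.003], "turn": 0}, {"linear": [0, 0, 0], "turn": 0}]}}

```text
clock: 24.13
tool_pos: [0.4553, -0.1781, 0.1307]
ee_rot: [0.004, 0.79, 0.613, -0.002]
wrist_force: [-9.4, -11.4, 35.8]
grip_width: 0.52
grasp_force: 30.0
```

```bash
python3 gap.py .08|grep -A8 -E 'scene|top'; python3 go.py .4565 -.173 .137 -14
```

```text
scene half y [-0.1086 -0.0524 -0.0034 -0.002 ] n 262
  whole y [-0.0289 -0.0266  0.0934]
   y -0.095 z [0.1002 0.102  0.1453] x [-0.0167  0.0166]
   y -0.085 z [0.1004 0.1025 0.1076] x [-0.0182  0.0121]
   y -0.075 z [0.0982 0.1001 0.1047] x [-0.0162  0.0165]
   y -0.065 z [0.0938 0.0992 0.1045] x [-0.0167  0.0169]
   y -0.055 z [0.0839 0.0952 0.1567] x [-0.0157  0.0184]
   y -0.045 z [0.142  0.1486 0.1682] x [-0.0169  0.018 ]
   y -0.025 z [0.0966 0.0992 0.1047] x [-0.0173  0.0194]
--
top half y [-0.0608 -0.0218 -0.0009 -0.0003] n 348
  whole y [-0.0288 -0.0282  0.0899]
   y -0.055 z [0.0842 0.0983 0.149 ] x [-0.0173  0.0182]
   y -0.045 z [0.1467 0.1484 0.1655] x [-0.0177  0.0176]
   y -0.025 z [0.0981 0.1016 0.1069] x [-0.0177  0.0173]
   y -0.015 z [0.0989 0.1018 0.1071] x [-0.0182  0.0181]
   y -0.005 z [0.0991 0.102  0.1065] x [-0.0167  0.0176]
clock 24.23 pos [ 0.4553 -0.1781  0.1307] ytool deg -14.43 z [ 0.002 -0.009 -1.   ] q7 0.31 grip 0.522 30.0 F [ -9.1 -11.6  35.4]
units [ 0.0131 -0.0001 -0.0158] rows 1.0 turn units -0.087
```

>>> {"api": "servo_tool", "payload": {"deltas": [{"linear": [0, 0, 0.003], "turn": 0}, {"linear": [0, 0, 0.003], "turn": 0}, {"linear": [0, 0, 0.003], "turn": 0}, {"linear": [0, 0, 0.003], "turn": 0}, {"linear": [0, 0, 0], "turn": 0}]}}

```text
clock: 24.65
tool_pos: [0.4554, -0.1776, 0.126]
ee_rot: [0.004, 0.79, 0.613, -0.002]
wrist_force: [-8.7, -11.1, 36.3]
grip_width: 0.519
grasp_force: 30.0
```

```bash
python3 gap.py .08|grep -A8 -E 'scene|top'; python3 go.py .4565 -.173 .137 -14; python3 - <<'E'
import numpy as np,cv2
A=np.load('scene_h.npz')['p'];B=np.load('top_h.npz')['p'];f=lambda a:cv2.resize(a,(400,400),interpolation=cv2.INTER_CUBIC)
cv2.imwrite('pics/s5.png',np.hstack([f(A[120:220,180:280]),f(B[180:280,340:440])]))
E
```

```text
scene half y [-0.1145 -0.0522 -0.0036 -0.0016] n 269
  whole y [-0.0297 -0.0283  0.0931]
   y -0.095 z [0.0971 0.0986 0.1523] x [-0.0187  0.0169]
   y -0.085 z [0.0971 0.1008 0.1655] x [-0.019   0.0154]
   y -0.075 z [0.0971 0.1001 0.1655] x [-0.0174  0.0175]
   y -0.065 z [0.0822 0.0973 0.1044] x [-0.0162  0.0182]
   y -0.055 z [0.084  0.0945 0.1602] x [-0.0176  0.0184]
   y -0.045 z [0.1377 0.1583 0.1672] x [-0.0181  0.0185]
   y -0.025 z [0.0963 0.0986 0.1042] x [-0.016   0.0148]
--
top half y [-0.0624 -0.0203 -0.0014 -0.0006] n 318
  whole y [-0.0287 -0.0283  0.09  ]
   y -0.065 z [0.1005 0.1028 0.1057] x [-0.0183  0.0108]
   y -0.055 z [0.1413 0.1428 0.1447] x [-0.0142  0.016 ]
   y -0.045 z [0.1408 0.1442 0.1586] x [-0.0176  0.0175]
   y -0.025 z [0.098  0.1016 0.1069] x [-0.0184  0.0184]
   y -0.015 z [0.0992 0.1023 0.1078] x [-0.0174  0.0175]
   y -0.005 z [0.0987 0.1022 0.1062] x [-0.0179  0.0174]
clock 24.75 pos [ 0.4554 -0.1776  0.126 ] ytool deg -14.4 z [ 0.003 -0.009 -1.   ] q7 0.31 grip 0.518 30.0 F [ -8.4 -11.1  36.4]
units [ 0.0117 -0.0001 -0.0276] rows 1.0 turn units -0.079
```

View pics/s5.png

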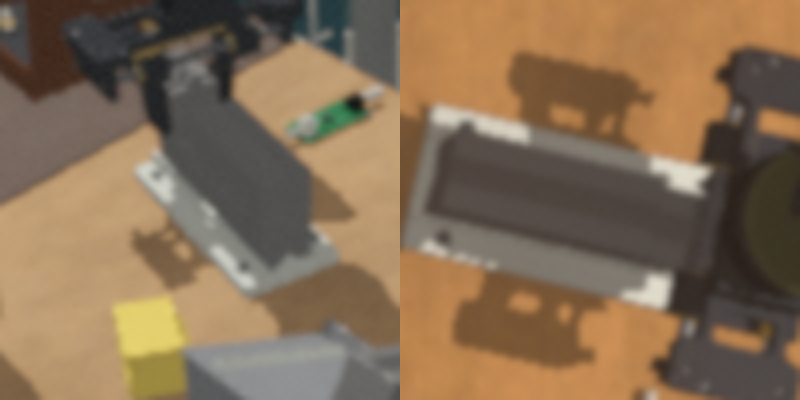

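The left panel shows the half block nearly level at (190,100), just behind the full one. In the top view the gripper hides the gap near (715,200). A little more pressing, then slide it closed.

>>> {"api": "servo_tool", "payload": {"deltas": [{"linear": [0, 0, 0.003], "turn": 0}, {"linear": [0, 0, 0.003], "turn": 0}, {"linear": [0, 0, 0.003], "turn": 0}, {"linear": [0, 0, 0], "turn": 0}]}}

```text
clock: 25.08
tool_pos: [0.4557, -0.1765, 0.1228]
ee_rot: [0.004, 0.79, 0.613, -0.001]
wrist_force: [-8.5, -7.7, 41.4]
grip_width: 0.519
grasp_force: 30.1
```

>>> {"api": "servo_tool", "payload": {"deltas": [{"linear": [0, 0, -0.004], "turn": 0}, {"linear": [0, 0, -0.003], "turn": 0}, {"linear": [0, 0, 0], "turn": 0}, {"linear": [0, 0, 0], "turn": 0}]}}

```text
clock: 25.42
tool_pos: [0.4572, -0.173, 0.1229]
ee_rot: [0.002, 0.788, 0.615, 0.0]
wrist_force: [-3.2, -2.7, 16.4]
grip_width: 0.518
grasp_force: 30.0
```

```bash
python3 - <<'E'
from h import *
a=np.radians(76);ey=np.array([np.cos(a),np.sin(a)]);ex=np.array([ey[1],-ey[0]]);c0=np.array([.4725,-.109])
p,d=read_camera('scene');C=cloud('scene',d);C[d==0]=np.nan;w=C[...,:2]-c0;S=np.stack([w@ex,w@ey,C[...,2]],-1)
# tongue tip profile and shoulder profile (visible +x shoulder) along y
for nm,lo,hi in(('shoulder',.011,.021),('tongue',-.004,.004)):
    for y in np.arange(-.12,.0,.008):
        B=S[(S[...,0]>lo)&(S[...,0]<hi)&(abs(S[...,1]-y)<.004)&(S[...,2]>.07)&(S[...,2]<.125)]
        if len(B)>2: print(nm,y.round(3),len(B),np.median(B[:,2]).round(4),B[:,2].max().round(4))
# +x side face
B=S[(abs(S[...,0]-.024)<.006)&(S[...,2]>.06)&(S[...,2]<.095)&(S[...,1]<-.02)]
print('side y',np.percentile(B[:,1],[1,99]).round(4),len(B)); H,e=np.histogram(B[:,1],np.arange(-.13,-.015,.005));print(H,e[:2])
E
python3 go.py .4565 -.173 .137 -14
```

```text
shoulder -0.064 5 0.0972 0.1009
shoulder -0.056 21 0.0855 0.1007
shoulder -0.024 5 0.0978 0.0982
shoulder -0.016 5 0.0982 0.1004
tongue -0.104 4 0.1022 0.1059
tongue -0.08 3 0.103 0.1033
tongue -0.064 4 0.1031 0.1053
tongue -0.056 11 0.0872 0.1028
tongue -0.024 3 0.1035 0.1048
tongue -0.008 4 0.1015 0.1052
side y [-0.2274 -0.0203] 51
[ 0  0  0  1  0  0  0  0  0  0  0  0  0  2 16 12  0  0  0  0  3  8] [-0.13  -0.125]
clock 25.47 pos [ 0.4571 -0.173   0.1229] ytool deg -14.08 z [ 0.002 -0.002 -1.   ] q7 0.31 grip 0.516 30.0 F [-2.2 -3.5 15.3]
units [-0.0004 -0.0014 -0.0352] rows 1.0 turn units -0.017
```

>>> {"api": "servo_tool", "payload": {"deltas": [{"linear": [0, 0, -0.003], "turn": 0}, {"linear": [0.006, 0, 0], "turn": 0}, {"linear": [0.008, 0, 0], "turn": 0}, {"linear": [0.008, 0, 0], "turn": 0}, {"linear": [0.008, 0, 0], "turn": 0}, {"linear": [0.006, 0, 0], "turn": 0}, {"linear": [0, 0, 0], "turn": 0}, {"linear": [0, 0, 0], "turn": 0}]}}

```text
clock: 26.13
tool_pos: [0.4609, -0.1578, 0.123]
ee_rot: [0.001, 0.788, 0.616, 0.0]
wrist_force: [-0.8, -1.7, 6.3]
grip_width: 0.517
grasp_force: 30.0
```

```bash
cat > end.py <<'E'
from h import *
a=np.radians(76);ey=np.array([np.cos(a),np.sin(a)]);ex=np.array([ey[1],-ey[0]]);c0=np.array([.4725,-.109])
for n in('scene','top'):
    p,d=read_camera(n);C=cloud(n,d);C[d==0]=np.nan;w=C[...,:2]-c0;S=np.stack([w@ex,w@ey,C[...,2]],-1)
    g=(abs(S[...,0])<.025)&(S[...,1]<.12)&(S[...,1]>-.13)
    B=S[g&(S[...,2]>.09)&(S[...,2]<.112)]
    H,e=np.histogram(B[:,1],np.arange(-.13,.12,.005));print(n,'top surf',dict(zip(e.round(3)[:26].tolist(),H[:26].tolist())))
    print('  y ends',np.percentile(B[:,1],[.5,99.5]).round(4))
    B=S[g&(S[...,2]>.066)&(S[...,2]<.09)&(abs(S[...,0])<.018)&(S[...,1]<0)];print('  gap/end-face pts',len(B),np.percentile(B[:,1],[5,50,95]).round(4) if len(B)>3 else '')
E
python3 end.py; python3 go.py .4565 -.173 .137 -14
```

```text
scene top surf {-0.13: 0, -0.125: 0, -0.12: 0, -0.115: 0, -0.11: 0, -0.105: 0, -0.1: 4, -0.095: 3, -0.09: 4, -0.085: 1, -0.08: 1, -0.075: 1, -0.07: 4, -0.065: 5, -0.06: 10, -0.055: 15, -0.05: 11, -0.045: 26, -0.04: 11, -0.035: 1, -0.03: 11, -0.025: 9, -0.02: 11, -0.015: 14, -0.01: 13, -0.005: 15}
  y ends [-0.0952  0.0936]
  gap/end-face pts 5 [-0.0451 -0.0433 -0.0412]
top top surf {-0.13: 0, -0.125: 0, -0.12: 0, -0.115: 0, -0.11: 0, -0.105: 0, -0.1: 0, -0.095: 0, -0.09: 0, -0.085: 0, -0.08: 0, -0.075: 0, -0.07: 0, -0.065: 0, -0.06: 0, -0.055: 0, -0.05: 0, -0.045: 3, -0.04: 0, -0.035: 0, -0.03: 41, -0.025: 45, -0.02: 45, -0.015: 42, -0.01: 47, -0.005: 48}
  y ends [-0.0292  0.0903]
  gap/end-face pts 2 
clock 26.23 pos [ 0.4609 -0.1578  0.123 ] ytool deg -14.01 z [ 0.001 -0.001 -1.   ] q7 0.29 grip 0.521 30.0 F [-0.4 -1.4  5.9]
units [-0.0396 -0.0014 -0.035 ] rows 1.0 turn units -0.001
```

>>> {"api": "servo_tool", "payload": {"deltas": [{"linear": [0.005, 0, 0], "turn": 0}, {"linear": [0.005, 0, 0], "turn": 0}, {"linear": [0.005, 0, 0], "turn": 0}, {"linear": [0, 0, 0], "turn": 0}, {"linear": [0, 0, 0], "turn": 0}]}}

```text
clock: 26.65
tool_pos: [0.4623, -0.1522, 0.123]
ee_rot: [0.001, 0.788, 0.616, 0.0]
wrist_force: [-0.9, -3.1, 5.7]
grip_width: 0.52
grasp_force: 30.0
```

```bash
python3 end.py; python3 go.py .4565 -.173 .137 -14
```

```text
scene top surf {-0.13: 0, -0.125: 0, -0.12: 0, -0.115: 0, -0.11: 0, -0.105: 0, -0.1: 1, -0.095: 0, -0.09: 3, -0.085: 6, -0.08: 3, -0.075: 1, -0.07: 0, -0.065: 5, -0.06: 6, -0.055: 8, -0.05: 11, -0.045: 13, -0.04: 16, -0.035: 16, -0.03: 7, -0.025: 15, -0.02: 12, -0.015: 14, -0.01: 11, -0.005: 17}
  y ends [-0.0868  0.0931]
  gap/end-face pts 0 
top top surf {-0.13: 0, -0.125: 0, -0.12: 0, -0.115: 0, -0.11: 0, -0.105: 0, -0.1: 0, -0.095: 0, -0.09: 0, -0.085: 0, -0.08: 0, -0.075: 0, -0.07: 0, -0.065: 0, -0.06: 0, -0.055: 0, -0.05: 0, -0.045: 0, -0.04: 1, -0.035: 1, -0.03: 11, -0.025: 44, -0.02: 46, -0.015: 45, -0.01: 46, -0.005: 47}
  y ends [-0.0257  0.0905]
  gap/end-face pts 0 
clock 26.75 pos [ 0.4623 -0.1522  0.123 ] ytool deg -14.02 z [ 0.001 -0.001 -1.   ] q7 0.29 grip 0.52 30.0 F [-0.4 -3.5  6.2]
units [-0.0541 -0.0015 -0.035 ] rows 1.0 turn units -0.004
```

>>> {"api": "servo_tool", "payload": {"deltas": [{"linear": [0.002, 0, 0], "turn": 0}, {"linear": [0.002, 0, 0], "turn": 0}, {"linear": [0, 0, -0.002], "turn": 0}, {"linear": [0, 0, 0], "turn": 0}]}}

```text
clock: 27.08
tool_pos: [0.4623, -0.1491, 0.1232]
ee_rot: [-0.001, 0.787, 0.616, 0.0]
wrist_force: [0.2, 0.3, -1.0]
grip_width: 0.518
grasp_force: 30.0
```

>>> {"api": "servo_tool", "payload": {"deltas": [{"linear": [0, 0, 0], "turn": 0}, {"linear": [0, 0, 0], "turn": 0}, {"linear": [0, 0, 0], "turn": 0}, {"linear": [0, 0, 0], "turn": 0}], "claw": -0.5}}

```text
clock: 27.42
tool_pos: [0.4623, -0.1498, 0.1234]
ee_rot: [-0.0, 0.788, 0.616, 0.0]
wrist_force: [0.1, -0.1, -0.3]
grip_width: 0.75
grasp_force: 0.0
```

>>> {"api": "servo_tool", "payload": {"deltas": [{"linear": [0, 0, -0.04], "turn": 0}, {"linear": [0, 0, -0.07], "turn": 0}, {"linear": [0, 0, -0.08], "turn": 0}, {"linear": [0, 0, -0.08], "turn": 0}, {"linear": [0, 0, -0.08], "turn": 0}, {"linear": [0, 0, -0.08], "turn": 0}, {"linear": [0.09, 0, 0], "turn": 0}, {"linear": [0.09, 0, 0], "turn": 0}, {"linear": [0.09, 0, 0], "turn": 0}, {"linear": [0.09, 0, 0], "turn": 0}]}}

```text
clock: 28.25
tool_pos: [0.497, -0.0087, 0.2958]
ee_rot: [-0.0, 0.788, 0.616, 0.0]
wrist_force: [0.1, -0.1, 0.1]
grip_width: 0.747
grasp_force: 0.0
```

>>> {"api": "servo_tool", "payload": {"deltas": [{"linear": [0.09, 0, 0], "turn": 0}, {"linear": [0.09, 0, 0], "turn": 0}, {"linear": [0.09, 0, 0], "turn": 0}, {"linear": [0, 0, 0], "turn": 0}, {"linear": [0, 0, 0], "turn": 0}]}}

```text
clock: 28.67
tool_pos: [0.5229, 0.0972, 0.2951]
ee_rot: [-0.001, 0.786, 0.618, 0.0]
wrist_force: [-0.3, -1.0, -0.2]
grip_width: 0.747
grasp_force: 0.0
```

```bash
python3 end.py; python3 go.py .4565 -.173 .137 -14; python3 - <<'E'
from h import *
A,_=read_camera('scene');B,d=read_camera('top');np.savez('top6.npz',p=B,d=d);f=lambda a:cv2.resize(a,(400,400),interpolation=cv2.INTER_CUBIC)
cv2.imwrite('pics/s6.png',np.hstack([f(A[120:220,180:280]),f(B[180:280,335:435])]))
C=cloud('top',d);C[d==0]=np.nan
a=np.radians(76);ey=np.array([np.cos(a),np.sin(a)]);ex=np.array([ey[1],-ey[0]]);w=C[...,:2]-np.array([.4725,-.109]);S=np.stack([w@ex,w@ey,C[...,2]],-1)
for y in np.arange(-.08,.09,.02):
    Q=S[(abs(S[...,0])<.03)&(abs(S[...,1]-y)<.01)&(S[...,2]>.09)&(S[...,2]<.115)]
    if len(Q)>5:print(y.round(2),len(Q),'x',np.percentile(Q[:,0],[3,97]).round(4),'z sh',np.median(Q[abs(Q[:,0]+.0025)>.011,2]).round(4),'tip',np.median(Q[abs(Q[:,0]+.0025)<.003,2]).round(4))
E
```

```text
scene top surf {-0.13: 0, -0.125: 0, -0.12: 0, -0.115: 0, -0.11: 0, -0.105: 0, -0.1: 0, -0.095: 3, -0.09: 6, -0.085: 11, -0.08: 16, -0.075: 17, -0.07: 9, -0.065: 8, -0.06: 14, -0.055: 10, -0.05: 13, -0.045: 17, -0.04: 8, -0.035: 18, -0.03: 10, -0.025: 14, -0.02: 10, -0.015: 12, -0.01: 18, -0.005: 14}
  y ends [-0.0896  0.0939]
  gap/end-face pts 0 
top top surf {-0.13: 0, -0.125: 0, -0.12: 0, -0.115: 0, -0.11: 0, -0.105: 0, -0.1: 0, -0.095: 7, -0.09: 49, -0.085: 45, -0.08: 49, -0.075: 43, -0.07: 45, -0.065: 47, -0.06: 45, -0.055: 42, -0.05: 52, -0.045: 44, -0.04: 45, -0.035: 51, -0.03: 40, -0.025: 45, -0.02: 43, -0.015: 48, -0.01: 44, -0.005: 47}
  y ends [-0.0898  0.0808]
  gap/end-face pts 0 
clock 28.77 pos [0.5226 0.0934 0.2954] ytool deg -14.04 z [-0.001 -0.001 -1.   ] q7 -0.23 grip 0.751 0.0 F [-0.9 -0.2 -0.1]
units [-0.6857  0.0013  0.3968] rows 10.0 turn units -0.007
-0.08 185 x [-0.0238  0.0192] z sh 0.1008 tip 0.1083
-0.06 186 x [-0.0242  0.0197] z sh 0.1005 tip 0.1061
-0.04 189 x [-0.0238  0.02  ] z sh 0.1005 tip 0.1063
-0.02 174 x [-0.0239  0.0195] z sh 0.1007 tip 0.1073
0.0 187 x [-0.024   0.0195] z sh 0.101 tip 0.1076
0.02 188 x [-0.0241  0.0195] z sh 0.101 tip 0.1075
0.04 177 x [-0.0242  0.0193] z sh 0.1009 tip 0.1072
0.06 171 x [-0.0235  0.0199] z sh 0.101 tip 0.1075
0.08 43 x [-0.0047  0.0206] z sh 0.1014 tip 0.1057
```

View pics/s6.png

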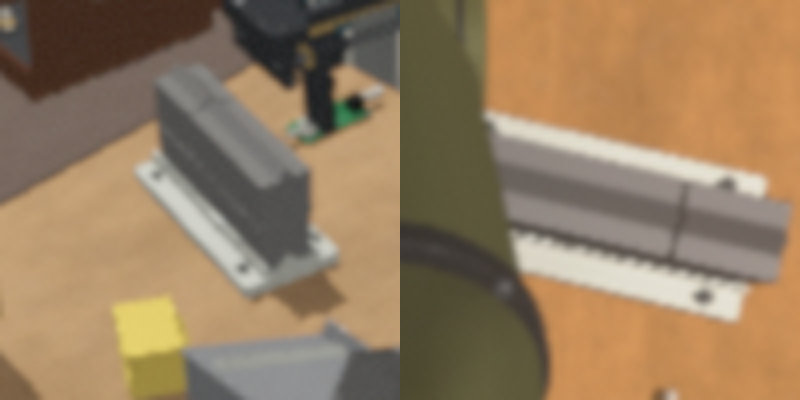

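The views show both blocks seated level, shoulders at about 0.101 m, with the joint a thin line at (683,215) in the top view. The ends lie within about 1 mm of ±90 mm, and the gripper is clear.

```bash
python3 -c "
from bench import *
print(job_done())"
```

```text
the job is handed in; nothing more can be done
None
```

The job is handed in at about 29 s with no verdict returned: both blocks sit level and home on the second course, with ends flush, joint closed and clear of the one below, and the three-quarter block and spanner untouched as far as I saw.

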